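# Weed out the tired bag clip

## Robot

A 6-joint arm with a two-finger parallel gripper is mounted at the origin on a cart in front of the work surface, level with it; the furniture and walls round the work are solid. World frame = base frame: x ahead of the robot, y to its left, z up, the work surface at z = 0. Lengths are in m, angles in rad, forces in N, time in s.
With the tool pointing down it reaches from about 0.35 to 0.875 m from the base axis. Payload 4.2 kg.
Tool frame: the origin (TCP) lies at the very end of the fingers, on their centre line; the grasp point (between the pads) lies 19 mm behind it (bot.grip_depth is the distance from the TCP to the grasp point, in m); x points along the fingers, y is the direction in which the jaws open and shut, and the axes are right-handed (so a half turn about x gives the same grasp; the last joint's range is limited). The gripper opens to 87 mm and grips with 3 to 60 N. Pads are 19 mm wide; open, the fingers measure 117 mm over their backs; the gripper's body (75 mm by 190 mm) begins 51 mm behind the grasp point.
Start: joints at [-1.035, 0.385, 0.008, 0, -1.194, -0.259], TCP at [0.171, -0.601, 0.223] pointing down, gripper open.
Joint ranges: [-3.14, 3.14], [-1.21, 2.06], [-1.07, 1.41], [-3.16, 2.05], [-2.99, -0.16], [-3.1, 3.1]. Speed limits (rad/s): [2.79, 2.79, 3.14, 3.14, 3.14, 3.14].

## Interface

Orientations are given as [roll, pitch, yaw] about the fixed x, y, z axes, in that order (R = Rz(yaw) Ry(pitch) Rx(roll)).
In Python, from plant import bot gives the robot as it stands.
- The arm moves only by the shell command python3 -m pendant 'ROWS' [FORCE]. ROWS is JSON, a list of rows, each an object of numbers: "hand": the closure, from -1 (fully open) to 1 (shut); "dx", "dy", "dz": the shift along the tool's x, y, z as a fraction of full scale; "yaw": the turn about the tool's x as a fraction of full scale. A call has 1 to 8 rows; each row shifts and turns the commanded pose from where the row before left it, along the tool's axes as they then stand; what a row does not reach is not made up. Full scale, the value 1, is 0.2 m for a shift and 180 degrees for a turn. A row lasts 1/10 s, in which the tool goes at most 50 mm and 8.59 degrees, less where a joint would pass 70% of its speed; a pose out of reach is approached as far as the arm can. A call with a number of a shift or a turn outside -1 to 1 is refused whole. A call with a gripper value outside its range is refused whole. The fingers move at their own pace and stop on an object; FORCE is the grip in N (left out, the last holds). Time passes only in rows, so rows that do not move let the fingers close. It gives the time, the measured TCP pose, the force and the opening at its end, in the units of the state.
- bot.observe(): the state, without advancing time (a new reading comes with each control period).
- bot.snapshot(name): name is "scene" or "side" or "wrist"; returns the picture (420x560x3 uint8, red, green, blue); there is no depth.
- bot.calibration(name): a dict with "fov_y" (degrees; the focal length in pixels is half the picture's height over the tangent of half this angle, whatever the lens; pixels are square), "cx", "cy" (the principal point, pixels), "R" (3x3) and "t" (3): a world point X has camera coordinates R X + t. Camera axes: x right, y down, z forward; pixel columns grow to the right and rows downward; lengths in m; the calibration is good to about 2 mm. A picture is of the moment at which its call begins: read the wrist's pose just before it. calibration takes no time and is no camera call; for the wrist camera it gives the pose at the moment of the call.
- bot.sign_off(): hands the job in, once; it reports no verdict.
The state is a dict: "time": time; "q": joint angles; "joint_vel": joint speeds; "joint_efforts": joint torques, N m; "tool_pos": TCP position; "ee_rot": TCP orientation; "force": force on the tool from outside, world axes, zero at the start; "moment": the same for the moment, N m; "gripper_width": opening from 0.0 (shut) to 1.0 (fully open).
Only numpy, scipy, OpenCV 4.12 (cv2) and the standard library are available. Lean on these libraries where they do the work, as an engineer would, in place of code of your own. Each camera call takes 0.05 s, during which the arm holds its last target.

## Task

Three bag clips sit on the rim of the wooden tray; two have firm springs and one is tired, which only shows in how hard it is to squeeze. Clip the two firm ones well down over the top edge of the leaning recipe stand, in line with its board, one towards each end, ready to hold a recipe; put the tired one in the bowl. Leave the bowl and the tins and timer where they stand.

Things in the scene. Friction and masses are not known exactly. Their poses are not given: they have to be found in the camera images.
- clip_a: one of three grey plastic bag clips alike, two firm, one tired; neither looks nor places tell which. 72 mm long, 24 mm wide along the hinge pin, 34 g. Origin on the pin, between the levers; x = direction in which handles and jaws close, y = along the pin, z = towards the handle ends. The frame belongs to the lever on the +x side and turns with it: on a 5 mm edge z is the clip's middle line, squeezed it is up to 0.2 rad off
- clip_b: one of three grey plastic bag clips alike, two firm, one tired; neither looks nor places tell which. Frame as clip_a. Flat handles from z = +2 to +38 mm, outer faces on a 5 mm edge 39 mm apart at the ends, 26 mm at the foot; parallel when squeezed to about 25 mm. Jaws reach to z = -34 mm; an edge can enter until 6 mm below the pin
- clip_c: one of three grey plastic bag clips alike, two firm, one tired; neither looks nor places tell which. Frame as clip_a. Squeezing the handles opens the jaws: 12 mm between the tips with the handle ends 30 mm apart, 16 mm at 26 mm; stop at 25 mm. Force to hold the handles 30 mm apart: about 10 N for a firm clip, 3 to 4 N for the tired one. Let go, the spring shuts the jaws
- clip_a_tip (a point): clip_a: point between its jaw tips (when on a 5 mm edge), at z = -34 mm in the clip's frame
- clip_b_tip (a point): clip_b: point between its jaw tips (when on a 5 mm edge), at z = -34 mm in the clip's frame
- clip_c_tip (a point): clip_c: point between its jaw tips (when on a 5 mm edge), at z = -34 mm in the clip's frame
- tray: fixed wooden organiser tray, 66 mm (x) by 150 mm (y), 55 mm high, walls 5 mm thick; origin under its centre. The clips sit about 48 mm apart on its +x long wall (wall's middle at x = +30.5 mm), jaws down over the wall by about 24 mm, hinge pin 10 mm above the rim and parallel to it, handles straight up. A teaspoon lies in the tray
- stand: fixed small wooden recipe stand, 220 mm wide along its y axis; origin under its middle on the worktop, front (reading side) towards its -x. Its board is 5 mm thick and 150 mm long up the slope and leans back (towards its +x) 35 degrees from vertical; the top edge is about 137 mm above the worktop, and nothing but the board is within 45 mm below the edge
- stand_edge (a point): middle of the top edge of the stand's leaning board, in the middle of its thickness; x = square to the board, towards its back; y = along the edge (which runs from y = -110 to +110 mm); z = up the slope in the board's plane, out of the edge. A clip sits right when its z lies along this z with the board between its jaws
- bowl: loose white china bowl, 150 mm across, 61 mm high, inside floor about 12 mm up and 60 mm across; origin under its centre
- timer: bystander: round dark kitchen timer, 60 mm across, 25 mm high; origin under its centre
- spice_tin: bystander: round pale spice tin, 62 mm across, 25 mm high; origin under its centre
- match_tin: bystander: small black hinged tin, 50 x 54 x 21 mm; origin under its centre

How it is judged:
By the outcome, as a careful person would: the job done as asked, in the order asked, and still so for the second after the job is handed in, with the robot touching nothing.
It also fails if it takes over 59 s, if anything falls off the work surface, if the arm or the gripper's body presses on something with over 40 N, if the wrist force passes 120 N, or if a joint passes its speed limit or range.

## Working session

There is one attempt and no reset: what is moved stays moved. The work goes in short steps, Python scripts to look and compute and a shell command to move; the robot and the scene stay as the last step left them, time stands still between calls to the robot, and variables do not carry over. Pictures are saved under pics/ and viewed, and the job is handed in when it is done.

```bash
ls; mkdir -p pics
python3 - <<'E'
from plant import bot
import cv2,json
print(bot.observe()); print(bot.grip_depth)
for n in ["scene","side","wrist"]:
    print(n,bot.calibration(n))
    cv2.imwrite(f"pics/{n}0.png",bot.snapshot(n)[:,:,::-1])
E
```

```text
pics
{'time': 0.0, 'q': array([-1.03539415e+00,  3.85545545e-01,  6.63527881e-03, -5.28317919e-04,
       -1.19400157e+00, -2.58632713e-01]), 'joint_vel': array([-0.00169713, -0.00146627,  0.00042267,  0.00051222,  0.00070887,
       -0.00078688]), 'joint_efforts': array([-1.40508058e-03, -3.90668356e+01,  1.87403959e+01,  4.21973929e+00,
        1.10404351e-02, -2.01139060e-04]), 'tool_pos': array([ 0.17066083, -0.60062015,  0.2214656 ]), 'ee_rot': array([1.60144646, 1.56862457, 1.87802102]), 'force': array([-0.24598141,  0.83303637, -0.01738028]), 'moment': array([-0.01150401, -0.03378272,  0.00875924]), 'gripper_width': 1.0015467466517283}
0.0187
scene {'fov_y': 57.44422481229282, 'cx': 277.88539373258095, 'cy': 207.91282731837435, 'R': array([[-0.47911671, -0.87766559,  0.01225885],
       [-0.52981535,  0.2780342 , -0.80124446],
       [ 0.69981631, -0.39038454, -0.59821154]]), 't': array([0.12309421, 0.42977372, 0.46121894])}
side {'fov_y': 56.111108709933816, 'cx': 280.62712690264664, 'cy': 204.69802966346248, 'R': array([[ 0.98066181, -0.19538447,  0.01128356],
       [-0.10210628, -0.55996801, -0.82219836],
       [ 0.16696322,  0.80514641, -0.56908922]]), 't': array([-0.60316831,  0.05527641,  0.98862631])}
wrist {'fov_y': 60.810413242923296, 'cx': 278.2461833428932, 'cy': 206.9998924947651, 'R': array([[-0.27287119,  0.96204925,  0.0016004 ],
       [ 0.91901358,  0.26017204,  0.29618331],
       [ 0.28452655,  0.08229068, -0.95512977]]), 't': array([ 0.62299431, -0.03589861,  0.3928458 ])}
```

View pics/scene0.png

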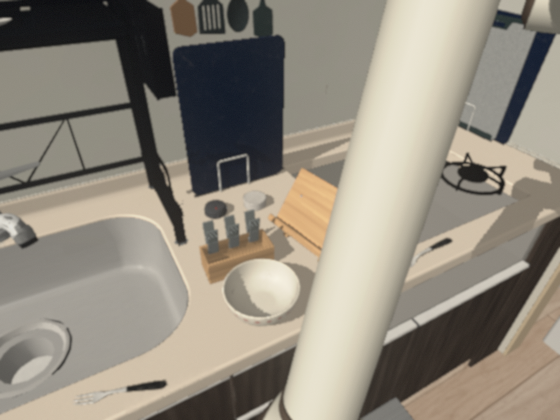

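View pics/side0.png

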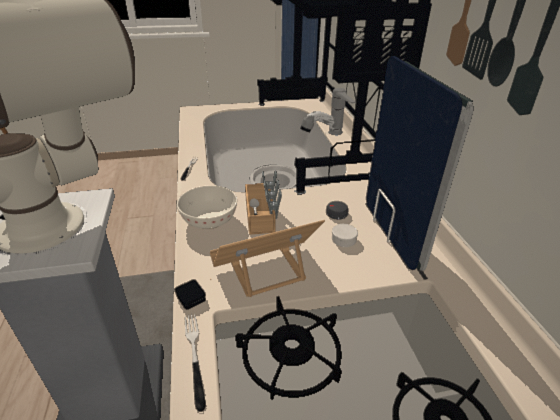

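View pics/wrist0.png

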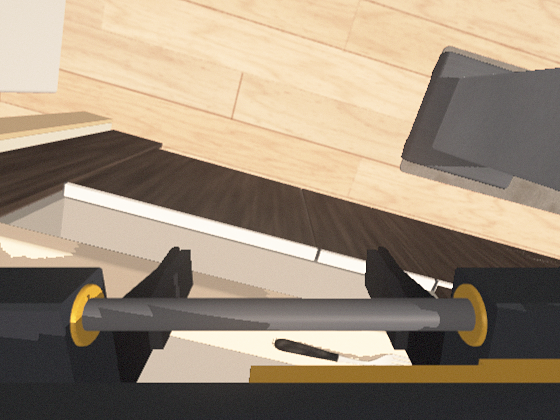

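Run:
```python
import cv2
a=cv2.imread("pics/side0.png")[165:315,160:370]
cv2.imwrite("pics/side0c.png",cv2.resize(a,None,fx=3.8,fy=3.8,interpolation=cv2.INTER_CUBIC))
a=cv2.imread("pics/scene0.png")[160:340,180:350]
cv2.imwrite("pics/scene0c.png",cv2.resize(a,None,fx=3.3,fy=3.3,interpolation=cv2.INTER_CUBIC))
```

```text
(no output)
```

View pics/side0c.png

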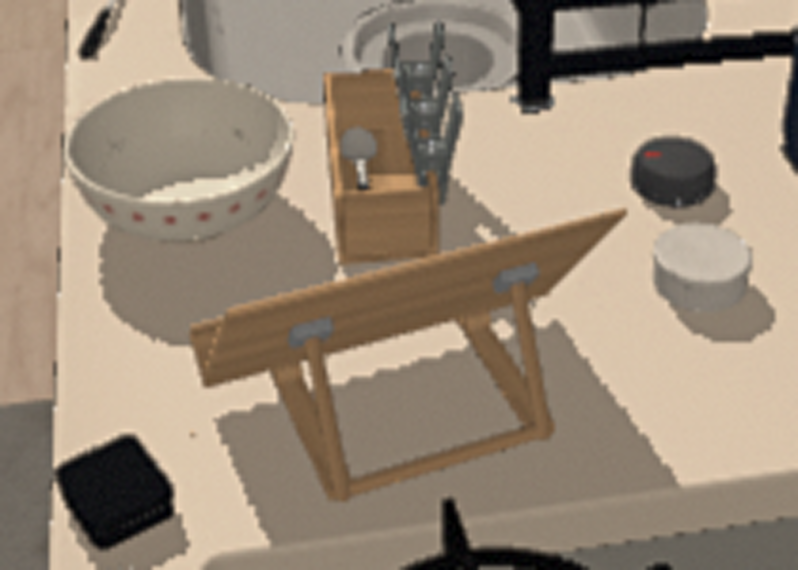

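View pics/scene0c.png

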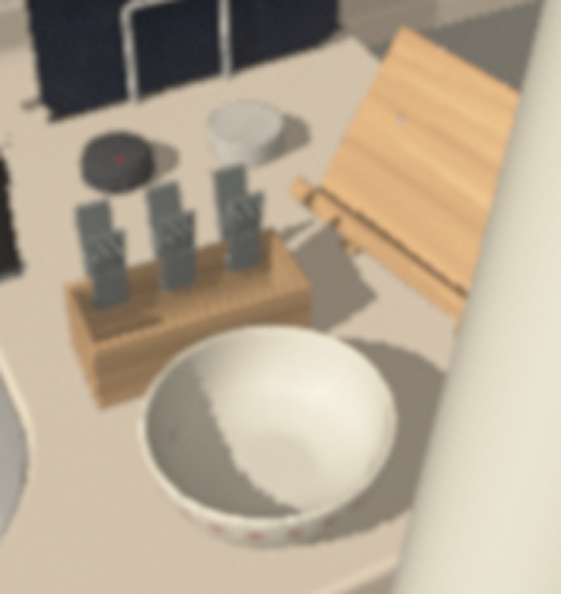

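```bash
cat > h.py <<'E'
import numpy as np, cv2
from plant import bot
def cam(n): 
    c=bot.calibration(n); f=210/np.tan(np.radians(c["fov_y"]/2)); return f,c["cx"],c["cy"],np.array(c["R"]),np.array(c["t"])
def ray(n,p,c=None):
    f,cx,cy,R,t=c or cam(n); d=R.T@np.array([(p[0]-cx)/f,(p[1]-cy)/f,1]); return -R.T@t,d/np.linalg.norm(d)
def plane(n,p,z):
    o,d=ray(n,p); return o+d*(z-o[2])/d[2]
def tri(p1,p2,n1="scene",n2="side"):
    o1,d1=ray(n1,p1);o2,d2=ray(n2,p2)
    A=np.c_[d1,-d2];s=np.linalg.lstsq(A,o2-o1,rcond=None)[0]
    a=o1+s[0]*d1;b=o2+s[1]*d2;return (a+b)/2,np.linalg.norm(a-b)
def proj(n,X):
    f,cx,cy,R,t=cam(n); X=np.atleast_2d(X)@R.T+t; return np.c_[f*X[:,0]/X[:,2]+cx,f*X[:,1]/X[:,2]+cy]
E
python3 - <<'E'
from h import *
np.set_printoptions(precision=4,suppress=True)
sc=lambda x,y:(x/3.3+180-.35,y/3.3+160-.35)
sd=lambda x,y:(x/3.8+160-.37,y/3.8+165-.37)
for n in("scene","side"): print(n,-cam(n)[3].T@cam(n)[4])
print("edge R",tri(sc(402,25),sd(625,212)))
print("timer",plane("scene",sc(118,150),.025),plane("side",sd(673,160),.025))
print("spice",plane("scene",sc(247,125),.025),plane("side",sd(702,248),.025))
print("bowl rim",plane("scene",sc(270,425),.061),plane("side",sd(180,145),.061))
print("match",plane("side",sd(113,482),.021))
print("tray top corners side", [plane("side",sd(*p),.055) for p in [(343,190),(436,178),(326,75),(390,70)]])
print("tray top corners scene", [plane("scene",sc(*p),.055) for p in [(65,290),(100,347),(310,292),(268,230)]])
E
```

```text
scene [-0.0361  0.1686  0.6188]
side [ 0.4321 -0.8829  0.6149]
edge R (array([ 0.6477, -0.2772,  0.1368]), np.float64(0.000402190364524873))
timer [ 0.7449 -0.0805  0.025 ] [ 0.7479 -0.0839  0.025 ]
spice [ 0.7286 -0.1856  0.025 ] [ 0.7357 -0.1808  0.025 ]
bowl rim [ 0.4067 -0.0454  0.061 ] [ 0.4167 -0.0584  0.061 ]
match [ 0.3669 -0.3093  0.021 ]
tray top corners side [array([ 0.5154, -0.1187,  0.055 ]), array([ 0.5757, -0.1165,  0.055 ]), array([0.5219, 0.0206, 0.055 ]), array([0.5675, 0.0192, 0.055 ])]
tray top corners scene [array([0.5769, 0.0187, 0.055 ]), array([0.5173, 0.0169, 0.055 ]), array([ 0.5005, -0.1217,  0.055 ]), array([ 0.5696, -0.1256,  0.055 ])]
```

```bash
cat >> h.py <<'E'
from scipy.spatial.transform import Rotation as Ro
def Rt(): return Ro.from_euler("xyz",bot.observe()["ee_rot"]).as_matrix()
np.set_printoptions(precision=4,suppress=True)
E
python3 - <<'E'
from h import *
sd=lambda x,y:(x/3.8+160-.37,y/3.8+165-.37)
print("edge L",plane("side",sd(230,312),.137), plane("side",sd(625,212),.137))
print(plane("side",sd(205,385),.03),plane("side",sd(190,330),.03))
R=Rt(); print(R)
c=cam("wrist"); o=-c[3].T@c[4]; s=bot.observe(); print("cam in tool",R.T@(o-s["tool_pos"])); print(c[3]@R)
E
```

```text
edge L [ 0.4361 -0.3202  0.137 ] [ 0.6478 -0.2772  0.137 ]
[ 0.4189 -0.254   0.03  ] [ 0.413 -0.206  0.03 ]
[[-0.0005 -0.2732  0.962 ]
 [ 0.0016  0.962   0.2732]
 [-1.      0.0017 -0.0001]]
cam in tool [-0.1633  0.0012 -0.0824]
[[ 0.0004  1.      0.0003]
 [-0.2963 -0.0001  0.9551]
 [ 0.9551 -0.0004  0.2963]]
```

```bash
python3 -m pendant '[{"hand":-1,"dx":-0.033,"dy":0.115,"dz":0.175},{"dx":-0.033,"dy":0.115,"dz":0.175},{"dx":-0.033,"dy":0.115,"dz":0.175},{"dx":-0.033,"dy":0.115,"dz":0.175},{"dx":-0.033,"dy":0.115,"dz":0.175},{"dx":-0.033,"dy":0.115,"dz":0.175},{"dx":-0.033,"dy":0.115,"dz":0.175}]'
python3 - <<'E'
from h import *
print(bot.observe()["q"])
for n in ["wrist"]:
    print(cam(n)); cv2.imwrite("pics/w1.png",bot.snapshot(n)[:,:,::-1])
E
```

```text
[-1.0354  0.3854  0.0069 -0.0004 -1.194  -0.2586]
(np.float64(357.8618222112284), 278.2461833428932, 206.9998924947651, array([[-0.2729,  0.962 ,  0.0013],
       [ 0.919 ,  0.2603,  0.2962],
       [ 0.2846,  0.082 , -0.9551]]), array([ 0.6231, -0.0359,  0.3928]))validation failed for argument at $[0]...
```

View pics/w1.png

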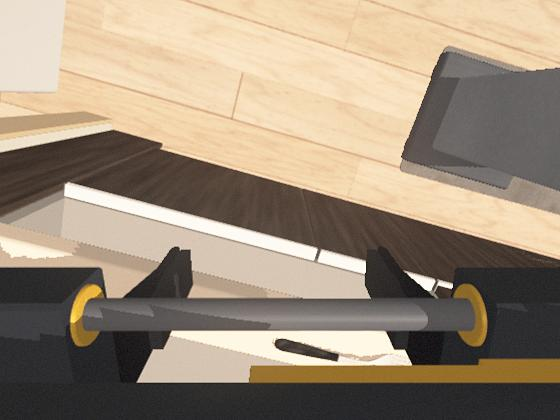

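```bash
python3 -m pendant '[{"hand":-1,"dx":-0.033,"dy":0.115,"dz":0.175,"yaw":0},{"hand":-1,"dx":-0.033,"dy":0.115,"dz":0.175,"yaw":0},{"hand":-1,"dx":-0.033,"dy":0.115,"dz":0.175,"yaw":0},{"hand":-1,"dx":-0.033,"dy":0.115,"dz":0.175,"yaw":0},{"hand":-1,"dx":-0.033,"dy":0.115,"dz":0.175,"yaw":0},{"hand":-1,"dx":-0.033,"dy":0.115,"dz":0.175,"yaw":0},{"hand":-1,"dx":-0.033,"dy":0.115,"dz":0.175,"yaw":0}]'
python3 - <<'E'
from h import *
print(bot.observe()["q"])
for n in ["wrist"]:
    print(cam(n)); cv2.imwrite("pics/w1.png",bot.snapshot(n)[:,:,::-1])
E
```

```text
time: 0.9
tool_pos: [0.3633, -0.3778, 0.269]
ee_rot: [0.081, 1.571, 0.358]
force: [0.5, -1.3, -0.2]
gripper_width: 1.005
[-0.4953  0.1808 -0.1595 -0.0001 -1.2304 -0.7987]
(np.float64(357.8618222112284), 278.2461833428932, 206.9998924947651, array([[-0.273 ,  0.962 , -0.0003],
       [ 0.9188,  0.2608,  0.2964],
       [ 0.2852,  0.0806, -0.9551]]), array([ 0.4616, -0.2847,  0.3641]))
```

View pics/w1.png

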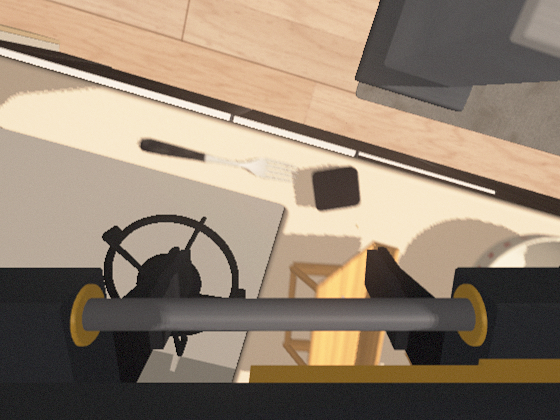

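```bash
python3 -m pendant '[{"hand":-1,"dx":-0.03,"dy":0.134,"dz":0.18,"yaw":0},{"hand":-1,"dx":-0.03,"dy":0.134,"dz":0.18,"yaw":0},{"hand":-1,"dx":-0.03,"dy":0.134,"dz":0.18,"yaw":0},{"hand":-1,"dx":-0.03,"dy":0.134,"dz":0.18,"yaw":0},{"hand":-1,"dx":-0.03,"dy":0.134,"dz":0.18,"yaw":0}]'
python3 -m pendant '[{"hand":-1,"dx":0,"dy":0,"dz":0,"yaw":-0.046},{"hand":-1,"dx":0,"dy":0,"dz":0,"yaw":-0.046},{"hand":-1,"dx":0,"dy":0,"dz":0,"yaw":-0.046},{"hand":-1,"dx":0,"dy":0,"dz":0,"yaw":-0.046},{"hand":-1,"dx":0,"dy":0,"dz":0,"yaw":-0.046},{"hand":-1,"dx":0,"dy":0,"dz":0,"yaw":-0.046},{"hand":-1,"dx":0,"dy":0,"dz":0,"yaw":-0.046},{"hand":-1,"dx":0,"dy":0,"dz":0,"yaw":-0.046}]'
python3 -m pendant '[{"hand":-1,"dx":0,"dy":0,"dz":0,"yaw":-0.043},{"hand":-1,"dx":0,"dy":0,"dz":0,"yaw":0},{"hand":-1,"dx":0,"dy":0,"dz":0,"yaw":0}]'
python3 - <<'E'
from h import *
print(bot.observe()["q"],Rt())
import pickle
pickle.dump(cam("wrist"),open("w2.pkl","wb"))
for n in ["wrist","side","scene"]:
    cv2.imwrite(f"pics/{n}2.png",bot.snapshot(n)[:,:,::-1])
E
```

```text
time: 1.45
tool_pos: [0.4997, -0.1996, 0.299]
ee_rot: [0.262, 1.571, 0.539]
force: [0.5, -0.2, -0.2]
gripper_width: 0.996
time: 2.25
tool_pos: [0.4988, -0.2013, 0.2985]
ee_rot: [1.259, 1.57, 2.697]
force: [-0.9, 0.2, 0.5]
gripper_width: 0.999
time: 2.55
tool_pos: [0.4989, -0.2013, 0.2986]
ee_rot: [1.163, 1.57, 2.729]
force: [0.6, 0.4, 0.2]
gripper_width: 1.0
[-0.0819  0.19   -0.0745 -0.0001 -1.3066  0.0763] [[-0.0003 -1.      0.0057]
 [ 0.0001  0.0057  1.    ]
 [-1.      0.0003  0.0001]]
```

View pics/wrist2.png

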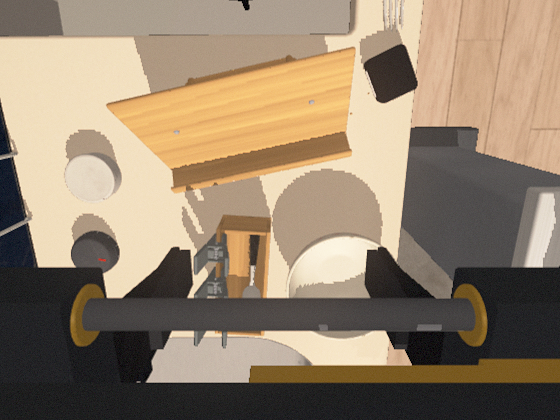

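View pics/scene2.png

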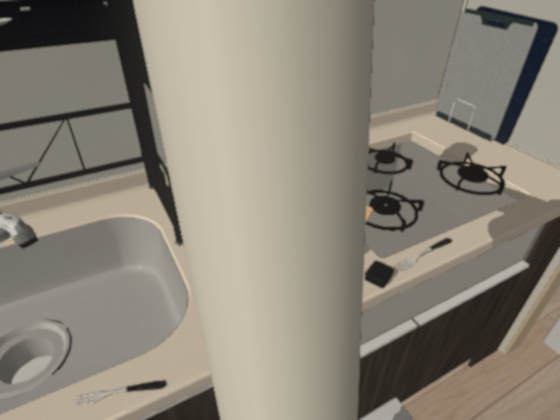

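Run:
```python
import cv2
a=cv2.imread("pics/wrist2.png")
cv2.imwrite("pics/w2a.png",cv2.resize(a[30:200,90:370],None,fx=2.8,fy=2.8,interpolation=cv2.INTER_CUBIC))
cv2.imwrite("pics/w2b.png",cv2.resize(a[200:350,170:310],None,fx=4,fy=4,interpolation=cv2.INTER_CUBIC))
```

```text
(no output)
```

View pics/w2a.png

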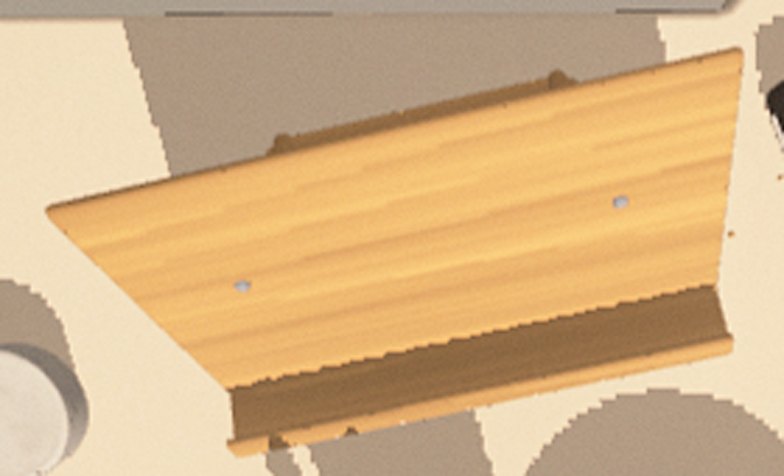

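View pics/w2b.png

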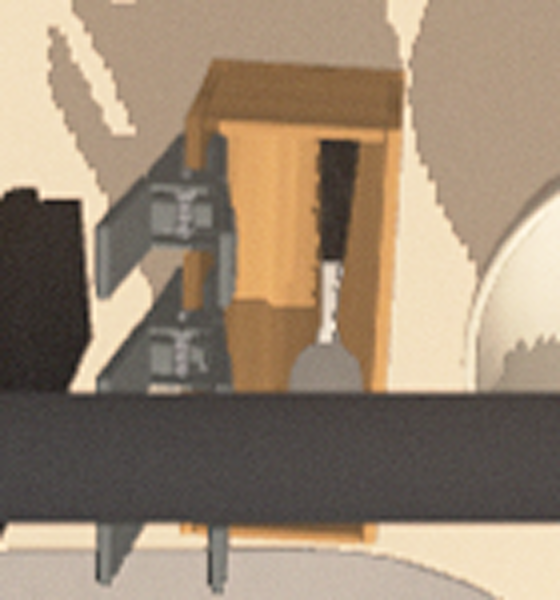

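Run:
```python
from h import *
import pickle,h
C=pickle.load(open("w2.pkl","rb"))
def pl(p,z):
    o,d=ray(None,p,C); return o+d*(z-o[2])/d[2]
a=lambda x,y:(x/2.8+90-.3,y/2.8+30-.3)
b=lambda x,y:(x/4+170-.37,y/4+200-.37)
L=pl(a(742,48),.137);Rr=pl(a(48,208),.137);print("edge",L,Rr,(L+Rr)/2,np.linalg.norm(L-Rr),np.degrees(np.arctan2(*(Rr-L)[[1,0]])))
for p in [(213,62),(405,70),(183,535),(378,538)]: print("tray",pl(b(*p),.055))
for p in [(97,228),(97,298),(235,232),(235,305),(97,372),(228,372),(97,585),(218,590)]: print("h",pl(b(*p),.1025))
for p in [(185,212),(182,355)]: print("pin",pl(b(*p),.068))
print("bowl?",pl((330,300),.061), pl((91,177),.025),pl((95,251),.025),pl((390,73),.021))
```

```text
edge [ 0.4334 -0.3209  0.137 ] [ 0.6471 -0.2763  0.137 ] [ 0.5403 -0.2986  0.137 ] 0.2182453444937573 11.782820981781642
tray [ 0.5647 -0.1462  0.055 ]
tray [ 0.5072 -0.1433  0.055 ]
tray [0.5833 0.0203 0.055 ]
tray [0.5182 0.0219 0.055 ]
h [ 0.5912 -0.1142  0.1025]
h [ 0.5928 -0.0928  0.1025]
h [ 0.5533 -0.1127  0.1025]
h [ 0.5544 -0.0904  0.1025]
h [ 0.5946 -0.0695  0.1025]
h [ 0.5574 -0.0692  0.1025]
h [0.6    0.0024 0.1025]
h [0.5639 0.0044 0.1025]
pin [ 0.5734 -0.1031  0.068 ]
pin [ 0.5771 -0.0549  0.068 ]
bowl? [ 0.433  -0.0333  0.061 ] [ 0.7313 -0.1872  0.025 ] [ 0.7421 -0.0869  0.025 ] [ 0.3682 -0.3068  0.021 ]
```

```bash
python3 -m pendant '[{"hand":-1,"dx":0,"dy":0,"dz":0,"yaw":0.026},{"hand":-1,"dx":0.1,"dy":-0.108,"dz":0.175,"yaw":0},{"hand":-1,"dx":0.15,"dy":-0.108,"dz":0.175,"yaw":0},{"hand":-1,"dx":0.15,"dy":-0.108,"dz":0.175,"yaw":0},{"hand":-1,"dx":0.2,"dy":0,"dz":0,"yaw":0},{"hand":-1,"dx":0.2,"dy":0,"dz":0,"yaw":0},{"hand":-1,"dx":0,"dy":0,"dz":0,"yaw":0},{"hand":-1,"dx":0,"dy":0,"dz":0,"yaw":0}]'
python3 - <<'E'
from h import *
import pickle
print(bot.observe()["tool_pos"],Rt()[:,1:])
pickle.dump(cam("wrist"),open("w3.pkl","wb"))
for n in ["wrist","side"]:
    cv2.imwrite(f"pics/{n}3.png",bot.snapshot(n)[:,:,::-1])
a=cv2.imread("pics/side3.png")[150:330,190:370];cv2.imwrite("pics/side3c.png",cv2.resize(a,None,fx=3.3,fy=3.3,interpolation=cv2.INTER_CUBIC))
E
```

```text
time: 3.5
tool_pos: [0.5721, -0.1036, 0.1404]
ee_rot: [3.009, 1.57, -1.788]
force: [-0.7, -0.7, 1.4]
gripper_width: 0.999
[ 0.5721 -0.1036  0.1404] [[-0.9964  0.0843]
 [ 0.0843  0.9964]
 [ 0.0001 -0.0011]]
```

View pics/wrist3.png

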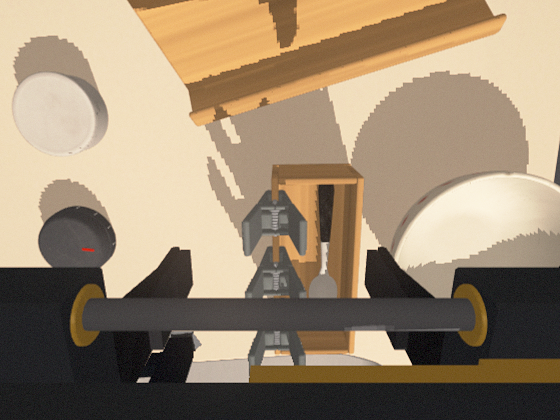

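View pics/side3c.png

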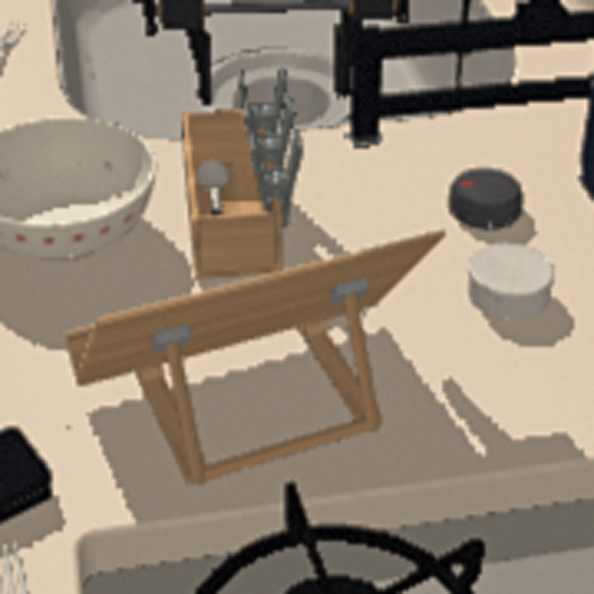

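Run:
```python
import cv2
a=cv2.imread("pics/wrist3.png")[155:365,200:400]
cv2.imwrite("pics/w3a.png",cv2.resize(a,None,fx=3,fy=3,interpolation=cv2.INTER_CUBIC))
```

```text
(no output)
```

View pics/w3a.png

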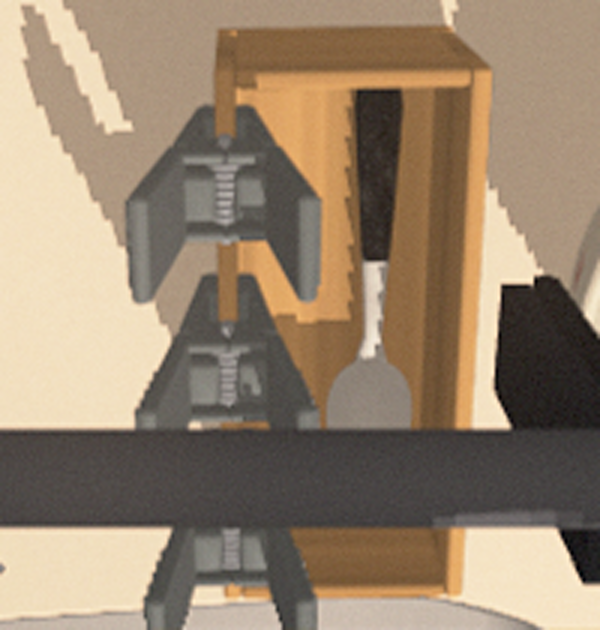

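Run:
```python
from h import *
import pickle
C=pickle.load(open("w3.pkl","rb"))
def pl(p,z):
    o,d=ray(None,(p[0]/3+200-.33,p[1]/3+155-.33),C); return o+d*(z-o[2])/d[2]
for p in [(138,200),(138,300),(311,198),(311,298)]: print("c1",pl(p,.103))
print("c3",pl((165,640),.103),pl((301,640),.103))
for p in [(227,90),(227,260),(227,430)]:print("wall",pl(p,.055))
for p in [(225,193),(230,377),(232,549)]:print("spring",pl(p,.066))
```

```text
c1 [ 0.5895 -0.1149  0.103 ]
c1 [ 0.5919 -0.0934  0.103 ]
c1 [ 0.5554 -0.1124  0.103 ]
c1 [ 0.5567 -0.0909  0.103 ]
c3 [ 0.5952 -0.0091  0.103 ] [ 0.5644 -0.0065  0.103 ]
wall [ 0.5714 -0.1242  0.055 ]
wall [ 0.5752 -0.0807  0.055 ]
wall [ 0.5794 -0.0327  0.055 ]
spring [ 0.5737 -0.1022  0.066 ]
spring [ 0.5767 -0.0541  0.066 ]
spring [ 0.5805 -0.0041  0.066 ]
```

```bash
python3 -m pendant '[{"hand":-1,"dx":0.17,"dy":-0.005,"dz":0.004,"yaw":0},{"hand":-1,"dx":0.17,"dy":0,"dz":0,"yaw":0},{"hand":-1,"dx":0,"dy":0,"dz":0,"yaw":0},{"hand":1,"dx":0,"dy":0,"dz":0,"yaw":0},{"hand":1,"dx":0,"dy":0,"dz":0,"yaw":0},{"hand":1,"dx":0,"dy":0,"dz":0,"yaw":0},{"hand":1,"dx":0,"dy":0,"dz":0,"yaw":0}]' 8; python3 -m pendant '[{"hand":1,"dx":0,"dy":0,"dz":0,"yaw":0},{"hand":1,"dx":0,"dy":0,"dz":0,"yaw":0}]'
```

```text
time: 4.3
tool_pos: [0.5736, -0.1026, 0.0734]
ee_rot: [-1.434, 1.568, 0.052]
force: [0.0, -0.5, -0.4]
gripper_width: 0.719
time: 4.5
tool_pos: [0.5728, -0.1026, 0.0722]
ee_rot: [-1.422, 1.57, 0.065]
force: [-0.9, 0.1, -0.2]
gripper_width: 0.538
```

```bash
for i in 1 2; do python3 -m pendant '[{"hand":1,"dx":0,"dy":0,"dz":0,"yaw":0},{"hand":1,"dx":0,"dy":0,"dz":0,"yaw":0}]'; done
```

```text
time: 4.7
tool_pos: [0.5734, -0.1026, 0.0721]
ee_rot: [-1.587, 1.569, -0.1]
force: [1.1, 0.1, 0.5]
gripper_width: 0.408
time: 4.9
tool_pos: [0.5733, -0.1026, 0.0721]
ee_rot: [-1.542, 1.569, -0.056]
force: [1.8, -0.3, -0.1]
gripper_width: 0.405
```

```bash
python3 -m pendant '[{"hand":1,"dx":0,"dy":0,"dz":0,"yaw":0},{"hand":1,"dx":0,"dy":0,"dz":0,"yaw":0},{"hand":1,"dx":0,"dy":0,"dz":0,"yaw":0}]' 25;  python3 -m pendant '[{"hand":1,"dx":-0.06,"dy":0,"dz":0,"yaw":0},{"hand":1,"dx":-0.06,"dy":0,"dz":0,"yaw":0},{"hand":1,"dx":-0.2,"dy":0,"dz":0,"yaw":0},{"hand":1,"dx":-0.2,"dy":0,"dz":0,"yaw":0},{"hand":1,"dx":-0.2,"dy":0,"dz":0,"yaw":0},{"hand":1,"dx":0,"dy":0,"dz":0,"yaw":0}]'
python3 - <<'E'
from h import *
import pickle
print(bot.observe()["tool_pos"],Rt()[:,1:])
for n in ["wrist","side"]:
    cv2.imwrite(f"pics/{n}4.png",bot.snapshot(n)[:,:,::-1])
a=cv2.imread("pics/side4.png")[100:300,190:390];cv2.imwrite("pics/side4c.png",cv2.resize(a,None,fx=3,fy=3,interpolation=cv2.INTER_CUBIC))
E
```

```text
time: 5.2
tool_pos: [0.572, -0.1026, 0.0714]
ee_rot: [1.625, 1.569, 3.111]
force: [0.3, 0.0, -1.0]
gripper_width: 0.283
time: 5.8
tool_pos: [0.5764, -0.103, 0.2244]
ee_rot: [-1.557, 1.555, -0.069]
force: [0.8, 0.2, -0.3]
gripper_width: 0.28
[ 0.5764 -0.103   0.2244] [[-0.9964  0.0832]
 [ 0.0832  0.9965]
 [-0.0156  0.0002]]
```

View pics/wrist4.png

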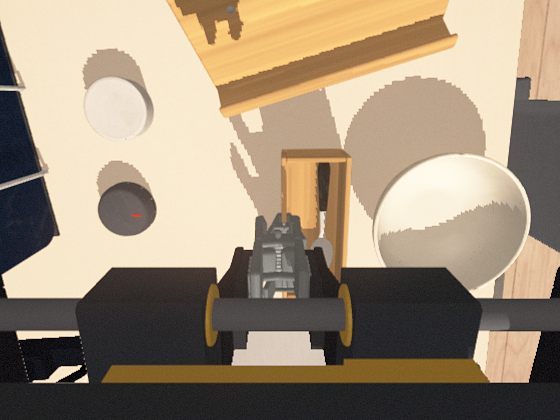

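View pics/side4c.png

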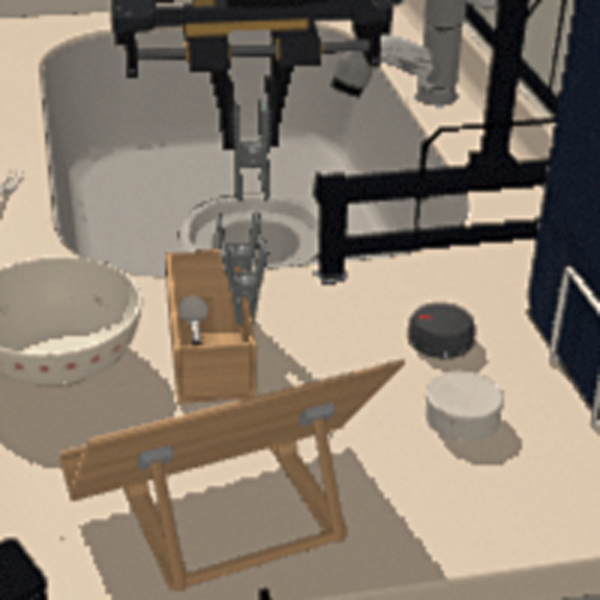

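```bash
python3 -m pendant '[{"hand":1,"dx":0,"dy":0,"dz":0,"yaw":0.0453},{"hand":1,"dx":0,"dy":0,"dz":0,"yaw":0.0453},{"hand":1,"dx":0,"dy":0,"dz":0,"yaw":0.0453},{"hand":1,"dx":0,"dy":0,"dz":0,"yaw":0.0453},{"hand":1,"dx":0,"dy":0,"dz":0,"yaw":0.0453},{"hand":1,"dx":0,"dy":0,"dz":0,"yaw":0.0453},{"hand":1,"dx":0,"dy":0,"dz":0,"yaw":0.0453},{"hand":1,"dx":0,"dy":0,"dz":0,"yaw":0.0453}]'
python3 -m pendant '[{"hand":1,"dx":0,"dy":0,"dz":0,"yaw":0.0453},{"hand":1,"dx":0,"dy":-0.181,"dz":0,"yaw":0},{"hand":1,"dx":0,"dy":-0.181,"dz":0,"yaw":0},{"hand":1,"dx":0,"dy":-0.181,"dz":0,"yaw":0},{"hand":1,"dx":0,"dy":-0.181,"dz":0,"yaw":0},{"hand":1,"dx":0.05,"dy":-0.181,"dz":0,"yaw":0},{"hand":1,"dx":0.05,"dy":0,"dz":0,"yaw":0},{"hand":1,"dx":0,"dy":0,"dz":0,"yaw":0}]'
cat > look.py <<'E'
import sys
from h import *
import pickle
k=sys.argv[1]
print(bot.observe()["tool_pos"],Rt()[:,1])
for n in sys.argv[2:]:
    n,*r=n.split(":")
    if n=="wrist": pickle.dump(cam("wrist"),open(f"w{k}.pkl","wb"))
    im=bot.snapshot(n)[:,:,::-1]
    cv2.imwrite(f"pics/{n}{k}.png",im)
    if r:
        x,y,w,h=map(int,r[0].split(",")); s=min(780/w,590/h)
        cv2.imwrite(f"pics/{n}{k}c.png",cv2.resize(im[y:y+h,x:x+w],None,fx=s,fy=s,interpolation=cv2.INTER_CUBIC)); print(n,"scale",s)
E
python3 look.py 5 wrist side:190,100,200,200
```

```text
time: 6.7
tool_pos: [0.5717, -0.1026, 0.2146]
ee_rot: [2.768, 1.568, 3.11]
force: [0.0, -1.1, -0.2]
gripper_width: 0.284
time: 7.5
tool_pos: [0.6076, -0.2798, 0.1921]
ee_rot: [2.571, 1.564, 2.774]
force: [-1.1, -0.0, -1.5]
gripper_width: 0.28
[ 0.6076 -0.2798  0.1921] [-0.2019  0.9794  0.0039]
side scale 2.95
```

View pics/wrist5.png

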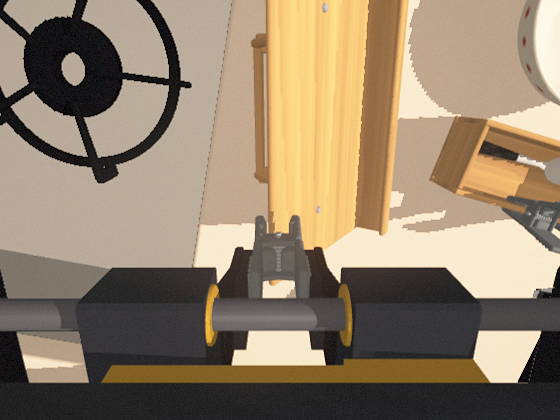

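View pics/side5c.png

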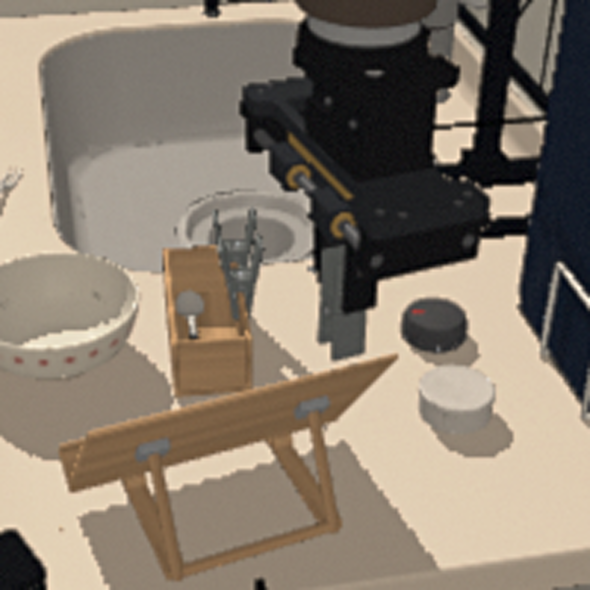

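Run:
```python
import cv2
a=cv2.imread("pics/wrist5.png")[130:310,210:360]
cv2.imwrite("pics/w5a.png",cv2.resize(a,None,fx=3.25,fy=3.25,interpolation=cv2.INTER_CUBIC))
```

```text
(no output)
```

View pics/w5a.png

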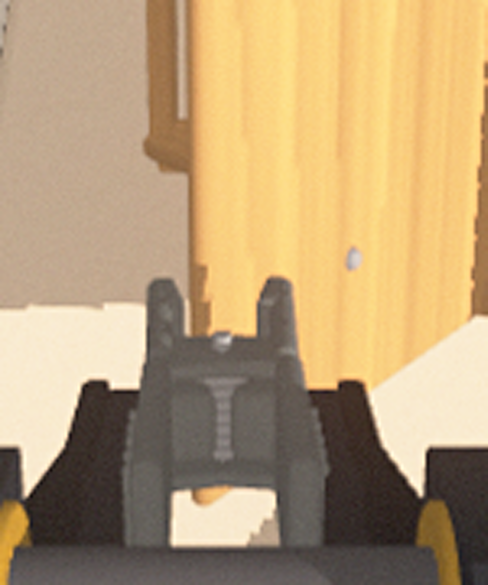

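Run:
```python
from h import *
import pickle
C=pickle.load(open("w5.pkl","rb"))
s=bot.observe();R=Rt();T=s["tool_pos"];print(T)
def pl(p,z):
    o,d=ray(None,(p[0]/3.25+210-.35,p[1]/3.25+130-.35),C); return o+d*(z-o[2])/d[2]
for p,z in [((189,20),.1356),((190,150),.1356),((192,280),.1356),((192,320),.1356),((205,320),.1384),((186,285),.151),((258,285),.151),((152,285),.151),((292,285),.151),((195,500),.1356),((222,500),.1384)]:
    X=pl(p,z); print(p,X,"tool",R.T@(X-T), "stand b,u", (X[:2]-[.5403,-.2986])@np.array([[.204,.979],[-.979,.204]]))
```

```text
[ 0.609  -0.2791  0.195 ]
(189, 20) [ 0.5501 -0.2969  0.1356] tool [ 0.0595 -0.0054 -0.0611] stand b,u [0.0003 0.01  ]
(190, 150) [ 0.5743 -0.2919  0.1356] tool [ 0.0595 -0.0055 -0.0364] stand b,u [0.0004 0.0347]
(192, 280) [ 0.6001 -0.2864  0.1356] tool [ 0.0594 -0.0054 -0.01  ] stand b,u [0.0003 0.0611]
(192, 320) [ 0.6085 -0.2848  0.1356] tool [ 0.0594 -0.0055 -0.0015] stand b,u [0.0003 0.0695]
(205, 320) [ 0.6069 -0.2824  0.1384] tool [ 0.0566 -0.0028 -0.0026] stand b,u [-0.0023  0.0685]
(186, 285) [ 0.5962 -0.288   0.151 ] tool [ 0.044  -0.0061 -0.0142] stand b,u [0.001  0.0569]
(258, 285) [ 0.5936 -0.2749  0.151 ] tool [ 0.044   0.0072 -0.0141] stand b,u [-0.0124  0.057 ]
(152, 285) [ 0.5975 -0.2941  0.151 ] tool [ 0.044  -0.0124 -0.0142] stand b,u [0.0073 0.0569]
(292, 285) [ 0.5923 -0.2687  0.151 ] tool [ 0.044   0.0135 -0.0141] stand b,u [-0.0187  0.057 ]
(195, 500) [ 0.6481 -0.2763  0.1356] tool [ 0.0593 -0.0053  0.039 ] stand b,u [0.0001 0.1101]
(222, 500) [ 0.6454 -0.271   0.1384] tool [0.0565 0.0004 0.0375] stand b,u [-0.0056  0.1086]
```

```bash
python3 -m pendant '[{"hand":1,"dx":0.09,"dy":0,"dz":0,"yaw":0},{"hand":1,"dx":0,"dy":0,"dz":0,"yaw":0},{"hand":1,"dx":0,"dy":0,"dz":0,"yaw":0}]'; python3 -m pendant '[{"hand":1,"dx":0.02,"dy":0,"dz":0,"yaw":0},{"hand":1,"dx":0,"dy":0,"dz":0,"yaw":0}]';  python3 look.py 6 wrist:210,130,150,180 side:250,170,110,90
```

```text
time: 7.9
tool_pos: [0.6097, -0.2789, 0.1785]
ee_rot: [-2.168, 1.571, -1.961]
force: [-0.2, 0.2, 0.0]
gripper_width: 0.279
time: 8.1
tool_pos: [0.6096, -0.2793, 0.1741]
ee_rot: [0.823, 1.571, 1.029]
force: [0.5, -0.6, -0.2]
gripper_width: 0.284
[ 0.6096 -0.2793  0.1741] [-0.2045  0.9789  0.0002]
wrist scale 3.2777777777777777
side scale 6.555555555555555
```

View pics/wrist6c.png

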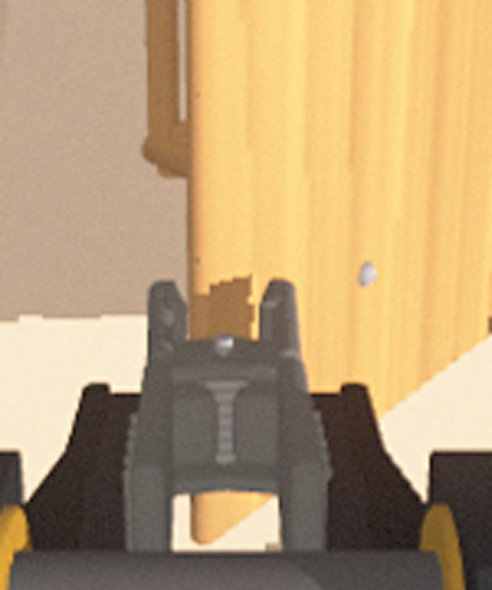

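View pics/side6c.png

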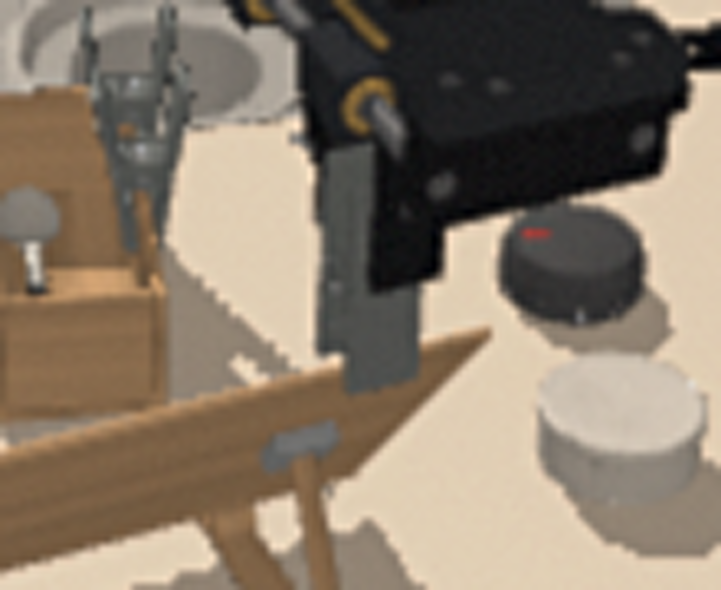

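```bash
for i in 1 2 3; do python3 -m pendant '[{"hand":1,"dx":0.01,"dy":-0.001,"dz":0,"yaw":0},{"hand":1,"dx":0,"dy":0,"dz":0,"yaw":0}]'; done; python3 look.py 7 wrist:210,130,150,180
```

```text
time: 8.4
tool_pos: [0.6095, -0.28, 0.1716]
ee_rot: [2.513, 1.57, 2.719]
force: [0.1, 0.6, -0.5]
gripper_width: 0.281
time: 8.6
tool_pos: [0.6095, -0.2802, 0.1694]
ee_rot: [2.55, 1.57, 2.755]
force: [-0.7, 0.4, 0.0]
gripper_width: 0.281
time: 8.8
tool_pos: [0.6095, -0.2803, 0.1674]
ee_rot: [2.585, 1.57, 2.791]
force: [-0.7, -0.4, -0.3]
gripper_width: 0.28
[ 0.6095 -0.2803  0.1674] [-0.204   0.979   0.0004]
wrist scale 3.2777777777777777
```

View pics/wrist7c.png

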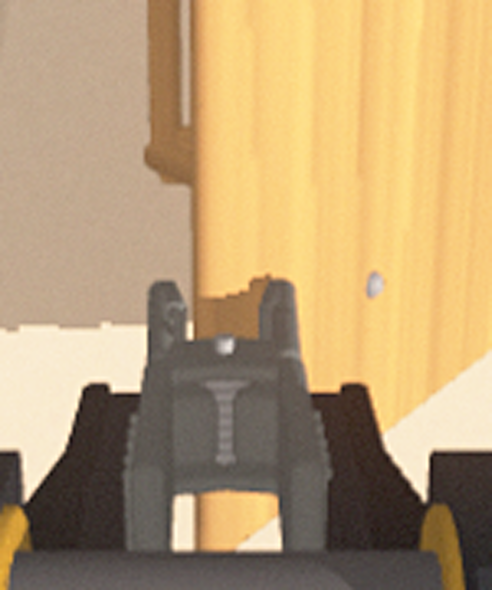

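```bash
for i in 1 2 3; do python3 -m pendant '[{"hand":1,"dx":0.008,"dy":0.001,"dz":0,"yaw":0},{"hand":1,"dx":0,"dy":0,"dz":0,"yaw":0}]'; done; python3 look.py 8 wrist:210,130,150,180
```

```text
time: 9.05
tool_pos: [0.6098, -0.2801, 0.1663]
ee_rot: [-0.404, 1.571, -0.199]
force: [0.4, -0.0, -0.8]
gripper_width: 0.282
time: 9.25
tool_pos: [0.6099, -0.2801, 0.1657]
ee_rot: [-0.736, 1.569, -0.53]
force: [-1.2, 0.6, 4.2]
gripper_width: 0.282
time: 9.45
tool_pos: [0.6101, -0.2803, 0.1653]
ee_rot: [-0.905, 1.568, -0.699]
force: [-1.6, 0.5, 8.1]
gripper_width: 0.283
[ 0.6101 -0.2803  0.1653] [-0.2047  0.9788 -0.0022]
wrist scale 3.2777777777777777
```

View pics/wrist8c.png

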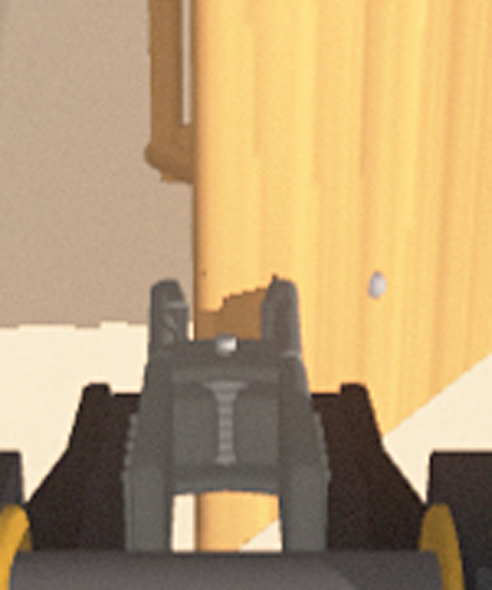

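```bash
python3 -m pendant '[{"hand":1,"dx":0,"dy":0.008,"dz":0,"yaw":0},{"hand":1,"dx":0,"dy":0,"dz":0,"yaw":0},{"hand":1,"dx":0.006,"dy":0,"dz":0,"yaw":0},{"hand":1,"dx":0,"dy":0,"dz":0,"yaw":0}]'; python3 look.py 9 wrist:210,130,150,180
```

```text
time: 9.9
tool_pos: [0.6101, -0.28, 0.1652]
ee_rot: [-1.043, 1.565, -0.837]
force: [-1.5, -2.1, 9.8]
gripper_width: 0.28
[ 0.6101 -0.28    0.1652] [-0.2048  0.9788 -0.0047]
wrist scale 3.2777777777777777
```

View pics/wrist9c.png

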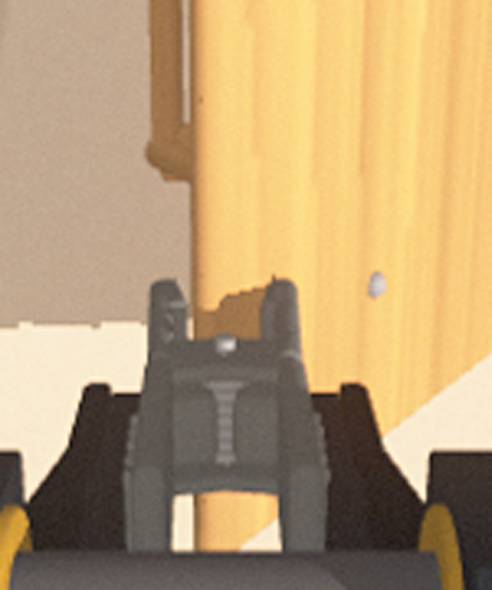

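```bash
python3 -m pendant '[{"hand":0.25,"dx":0,"dy":0,"dz":0,"yaw":0},{"hand":0.25,"dx":0,"dy":0,"dz":0,"yaw":0}]'; python3 look.py 10 wrist:210,130,150,180;  python3 -m pendant '[{"hand":0,"dx":0,"dy":0,"dz":0,"yaw":0},{"hand":0,"dx":0,"dy":0,"dz":0,"yaw":0}]'; python3 look.py 11 wrist:210,130,150,180
```

```text
time: 10.15
tool_pos: [0.6102, -0.2796, 0.1632]
ee_rot: [-0.835, 1.567, -0.63]
force: [1.0, -4.3, 3.6]
gripper_width: 0.356
[ 0.6102 -0.2796  0.1632] [-0.204   0.979  -0.0031]
wrist scale 3.2777777777777777
time: 10.4
tool_pos: [0.6095, -0.2784, 0.1618]
ee_rot: [-0.78, 1.57, -0.575]
force: [0.8, -3.2, 3.0]
gripper_width: 0.46
[ 0.6095 -0.2784  0.1618] [-0.2041  0.979  -0.0004]
wrist scale 3.2777777777777777
```

View pics/wrist10c.png

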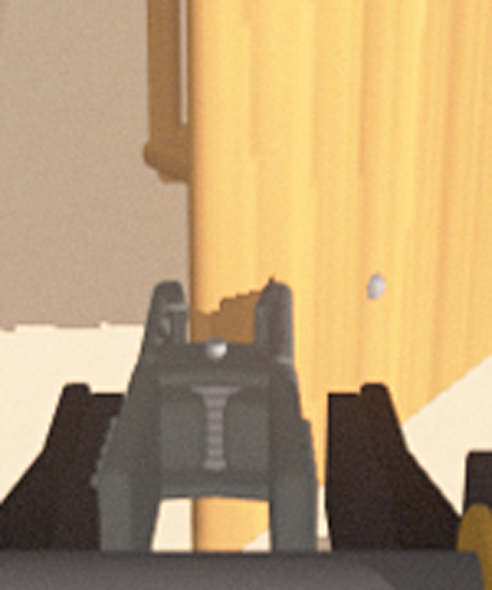

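View pics/wrist11c.png

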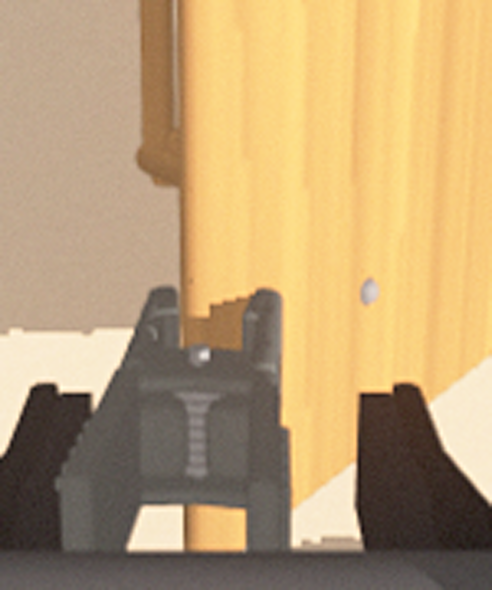

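```bash
python3 -m pendant '[{"hand":-0.3,"dx":0,"dy":0,"dz":0,"yaw":0},{"hand":-0.3,"dx":0,"dy":0,"dz":0,"yaw":0},{"hand":-0.3,"dx":0,"dy":0,"dz":0,"yaw":0}]'; python3 look.py 12 wrist:180,130,210,180;  python3 -m pendant '[{"hand":-1,"dx":0,"dy":-0.03,"dz":0,"yaw":0},{"hand":-1,"dx":0,"dy":-0.03,"dz":0,"yaw":0},{"hand":-1,"dx":0,"dy":0,"dz":0,"yaw":0}]'; python3 look.py 13 wrist:180,130,210,180 side:250,170,110,90
```

```text
time: 10.75
tool_pos: [0.6087, -0.2775, 0.1606]
ee_rot: [2.314, 1.568, 2.519]
force: [1.1, -2.1, -0.7]
gripper_width: 0.632
[ 0.6087 -0.2775  0.1606] [-0.2039  0.979   0.0019]
wrist scale 3.2777777777777777
time: 11.1
tool_pos: [0.6113, -0.2905, 0.1611]
ee_rot: [2.463, 1.569, 2.668]
force: [1.1, -1.0, -1.4]
gripper_width: 0.836
[ 0.6113 -0.2905  0.1611] [-0.203   0.9792  0.0009]
wrist scale 3.2777777777777777
side scale 6.555555555555555
```

View pics/wrist12c.png

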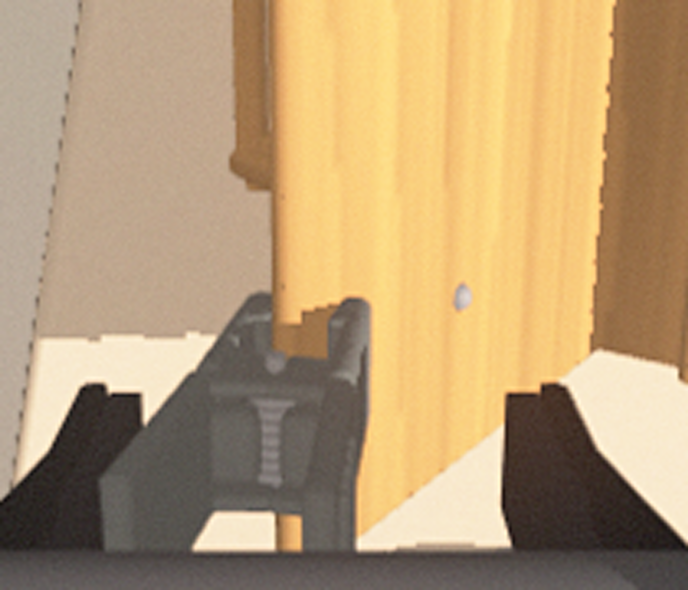

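View pics/wrist13c.png

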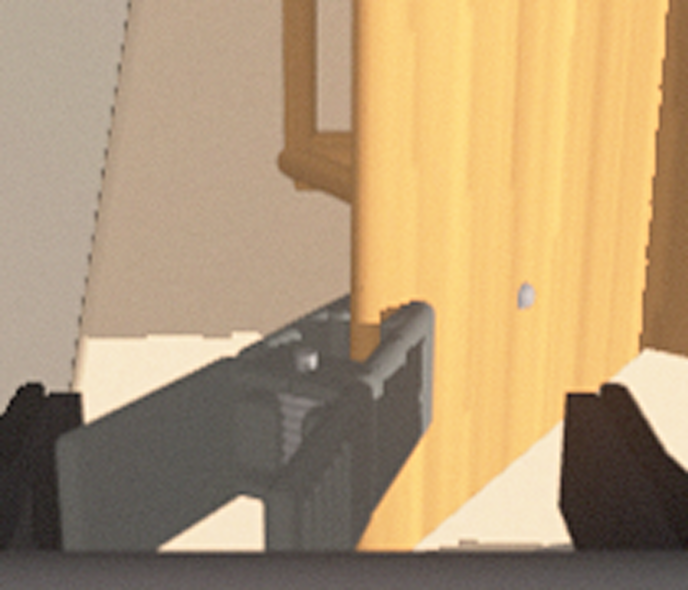

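View pics/side13c.png

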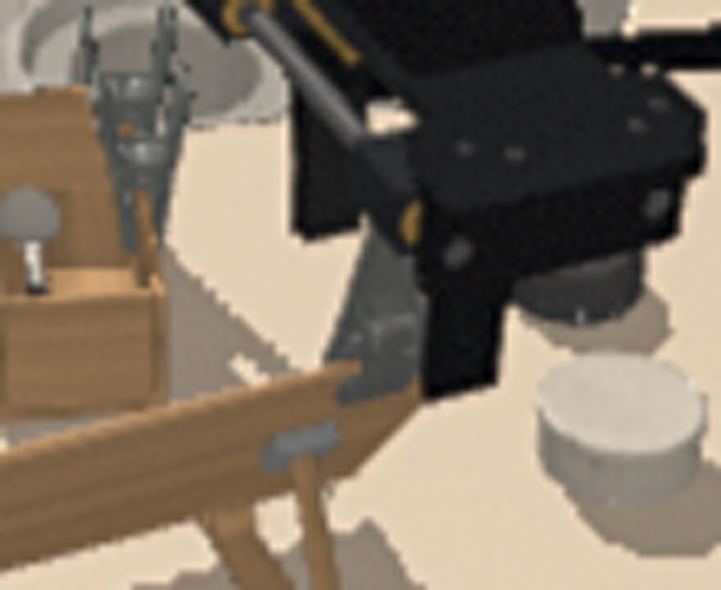

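```bash
python3 -m pendant '[{"hand":-1,"dx":0,"dy":0.01,"dz":0,"yaw":0},{"hand":-1,"dx":-0.1,"dy":0,"dz":0,"yaw":0},{"hand":-1,"dx":-0.2,"dy":0,"dz":0,"yaw":0},{"hand":-1,"dx":0,"dy":0,"dz":0,"yaw":-0.0455},{"hand":-1,"dx":0,"dy":0,"dz":0,"yaw":-0.0455},{"hand":-1,"dx":0,"dy":0,"dz":0,"yaw":-0.0455},{"hand":-1,"dx":0,"dy":0,"dz":0,"yaw":-0.0455},{"hand":-1,"dx":0,"dy":0,"dz":0,"yaw":-0.0455}]'
python3 -m pendant '[{"hand":-1,"dx":0,"dy":0,"dz":0,"yaw":-0.0455},{"hand":-1,"dx":0,"dy":0,"dz":0,"yaw":-0.0455},{"hand":-1,"dx":0,"dy":0,"dz":0,"yaw":-0.0455},{"hand":-1,"dx":0,"dy":0,"dz":0,"yaw":-0.0455},{"hand":-1,"dx":0,"dy":0,"dz":0,"yaw":-0.0455},{"hand":-1,"dx":0,"dy":0,"dz":0,"yaw":-0.0455},{"hand":-1,"dx":0,"dy":0,"dz":0,"yaw":0},{"hand":-1,"dx":0,"dy":0,"dz":0,"yaw":0}]'
python3 look.py 14 wrist:180,100,210,180 side:250,170,110,90
```

```text
time: 12.0
tool_pos: [0.6112, -0.2873, 0.2222]
ee_rot: [0.284, 1.57, 1.211]
force: [0.2, 0.1, -0.4]
gripper_width: 1.001
time: 12.8
tool_pos: [0.6113, -0.2876, 0.2221]
ee_rot: [-0.985, 1.57, 0.791]
force: [0.6, 0.6, 0.4]
gripper_width: 1.002
[ 0.6113 -0.2876  0.2221] [-0.9792 -0.203  -0.0003]
wrist scale 3.2777777777777777
side scale 6.555555555555555
```

View pics/wrist14.png

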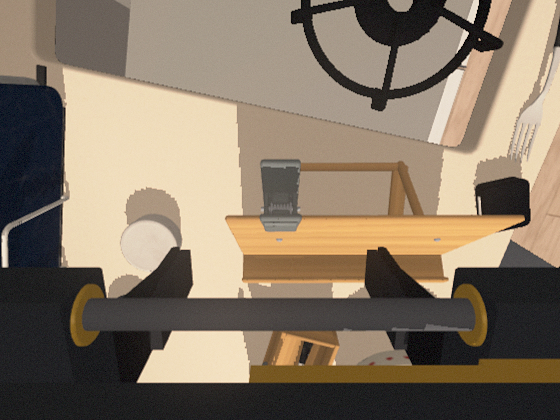

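View pics/side14c.png

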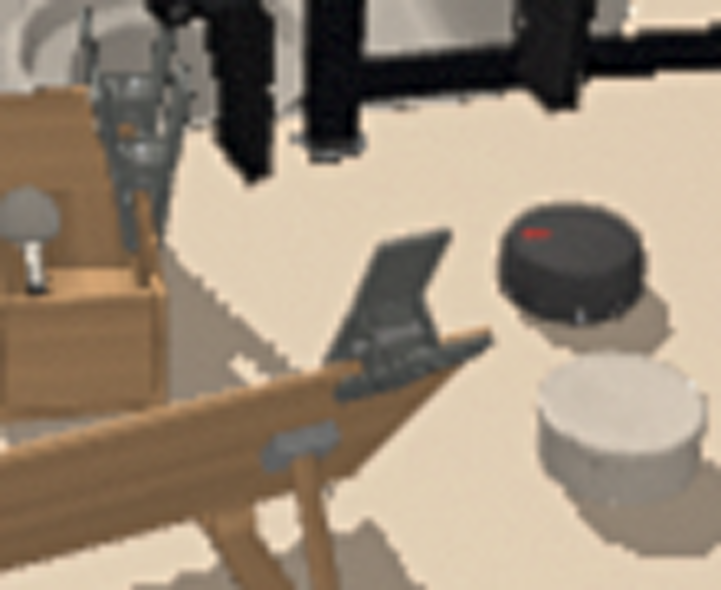

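Run:
```python
import cv2
a=cv2.imread("pics/wrist14.png")[145:245,230:340]
cv2.imwrite("pics/w14a.png",cv2.resize(a,None,fx=5.5,fy=5.5,interpolation=cv2.INTER_CUBIC))
from h import *
import pickle
f,cx,cy,R,t=pickle.load(open("w14.pkl","rb"))
b=np.array([.204,-.979,0]);u=np.array([.979,.204,0]);zz=np.array([0,0,1.])
E=np.array([.5403,-.2986,.137])-.0017*b
n=np.cos(.6109)*b-np.sin(.6109)*zz; up=np.sin(.6109)*b+np.cos(.6109)*zz
def pj(X): c=R@X+t; return np.array([f*c[0]/c[2]+cx,f*c[1]/c[2]+cy])
print("edge",pj(E+.110*u+.0025*n),pj(E-.110*u+.0025*n))
for s in (.028,.024,.020,.016,.012):
    P=E+.0714*u+s*up
    print(s,"backend",pj(P+.0195*n+.038*up),"frontend",pj(P-.0195*n+.038*up),"tipfront",pj(P-.006*n-.034*up),"pin",pj(P))
```

```text
edge [225.3201 215.5129] [524.3929 215.1979]
0.028 backend [277.4645 154.5847] frontend [277.4699 219.9267] tipfront [277.7845 228.6894] pin [277.6559 207.0722]
0.024 backend [277.4869 157.6252] frontend [277.4936 221.8913] tipfront [277.7973 230.0023] pin [277.6725 208.8957]
0.02 backend [277.5085 160.5572] frontend [277.5163 223.7816] tipfront [277.8099 231.2787] pin [277.6885 210.6621]
0.016 backend [277.5294 163.3863] frontend [277.5383 225.6018] tipfront [277.822  232.5201] pin [277.7041 212.3742]
0.012 backend [277.5495 166.1179] frontend [277.5594 227.3556] tipfront [277.8339 233.728 ] pin [277.7191 214.0344]
```

View pics/w14a.png

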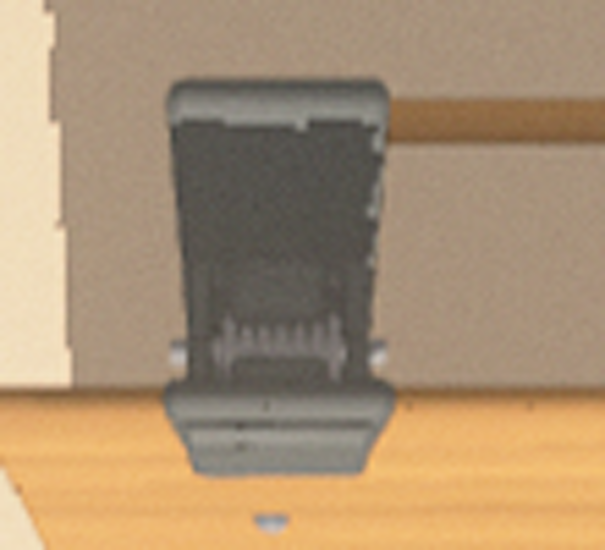

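```bash
python3 -m pendant '[{"hand":-1,"dx":0,"dy":0.009,"dz":-0.098,"yaw":0},{"hand":-1,"dx":0.11,"dy":0,"dz":0,"yaw":0},{"hand":-1,"dx":0.11,"dy":0,"dz":0,"yaw":0},{"hand":0,"dx":0.11,"dy":0,"dz":0,"yaw":0},{"hand":1,"dx":0,"dy":0,"dz":0,"yaw":0},{"hand":1,"dx":0,"dy":0,"dz":0,"yaw":0},{"hand":1,"dx":0,"dy":0,"dz":0,"yaw":0},{"hand":1,"dx":0,"dy":0,"dz":0,"yaw":0}]' 40;python3 -m pendant '[{"hand":1,"dx":0,"dy":0,"dz":0,"yaw":0},{"hand":1,"dx":0,"dy":0,"dz":0,"yaw":0},{"hand":1,"dx":0,"dy":0,"dz":0,"yaw":0}]'; python3 look.py 15 wrist:210,130,140,140
```

```text
time: 13.7
tool_pos: [0.6144, -0.3078, 0.1576]
ee_rot: [-2.114, 1.568, -0.336]
force: [-0.1, 0.0, -0.2]
gripper_width: 0.633
time: 14.0
tool_pos: [0.6136, -0.3076, 0.1562]
ee_rot: [-2.05, 1.57, -0.272]
force: [-0.1, -0.7, -0.5]
gripper_width: 0.353
[ 0.6136 -0.3076  0.1562] [-0.9787 -0.2055 -0.0004]
wrist scale 4.214285714285714
```

View pics/wrist15c.png

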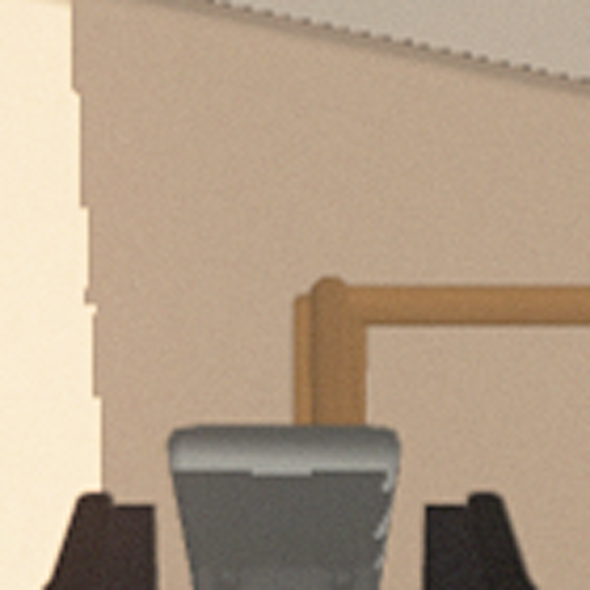

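```bash
python3 -m pendant '[{"hand":1,"dx":0,"dy":0,"dz":0,"yaw":0},{"hand":1,"dx":0,"dy":0,"dz":0,"yaw":0},{"hand":1,"dx":0,"dy":0,"dz":0,"yaw":0}]'; python3 -m pendant '[{"hand":1,"dx":0.0143,"dy":0,"dz":0.01,"yaw":0},{"hand":1,"dx":0.0143,"dy":0,"dz":0.01,"yaw":0}]'; python3 -m pendant '[{"hand":1,"dx":0.0143,"dy":0,"dz":0.01,"yaw":0},{"hand":1,"dx":0,"dy":0,"dz":0,"yaw":0}]'; python3 look.py 16 wrist:210,130,140,140
```

```text
time: 14.35
tool_pos: [0.6138, -0.3076, 0.156]
ee_rot: [-2.097, 1.57, -0.319]
force: [1.1, 0.2, 0.3]
gripper_width: 0.261
time: 14.55
tool_pos: [0.6142, -0.3071, 0.1555]
ee_rot: [-2.758, 1.561, -0.979]
force: [-3.0, -5.6, 17.1]
gripper_width: 0.258
time: 14.75
tool_pos: [0.6146, -0.3057, 0.1538]
ee_rot: [-2.594, 1.559, -0.815]
force: [-1.5, -6.8, 13.9]
gripper_width: 0.256
[ 0.6146 -0.3057  0.1538] [-0.9784 -0.2068 -0.0064]
wrist scale 4.214285714285714
```

View pics/wrist16c.png

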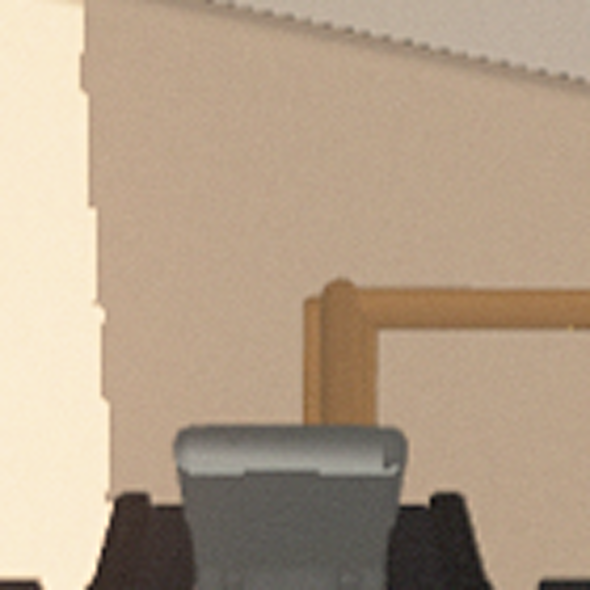

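```bash
python3 -m pendant '[{"hand":1,"dx":0.0164,"dy":0,"dz":0.0115,"yaw":0},{"hand":1,"dx":0.0164,"dy":0,"dz":0.0115,"yaw":0},{"hand":1,"dx":0,"dy":0,"dz":0,"yaw":0}]' 60; python3 -m pendant '[{"hand":1,"dx":0.0164,"dy":0,"dz":0.0115,"yaw":0},{"hand":1,"dx":0,"dy":0,"dz":0,"yaw":0}]'
```

```text
time: 15.1
tool_pos: [0.6149, -0.3012, 0.1476]
ee_rot: [-2.455, 1.556, -0.676]
force: [0.6, -6.0, 14.2]
gripper_width: 0.254
time: 15.3
tool_pos: [0.6148, -0.2989, 0.1444]
ee_rot: [-2.425, 1.555, -0.646]
force: [0.2, -5.9, 13.9]
gripper_width: 0.254
```

```bash
python3 -m pendant '[{"hand":-0.2,"dx":0,"dy":0,"dz":0,"yaw":0},{"hand":-0.2,"dx":0,"dy":0,"dz":0,"yaw":0},{"hand":-0.2,"dx":0,"dy":0,"dz":0,"yaw":0},{"hand":-1,"dx":-0.2,"dy":0,"dz":0,"yaw":0},{"hand":-1,"dx":-0.2,"dy":0,"dz":0.05,"yaw":0},{"hand":-1,"dx":0,"dy":0,"dz":0.05,"yaw":0},{"hand":-1,"dx":0,"dy":0,"dz":0,"yaw":0},{"hand":-1,"dx":0,"dy":0,"dz":0,"yaw":0}]'; python3 look.py 17 wrist:230,145,110,100 side:250,170,110,90
python3 - <<'E'
from h import *
import pickle
f,cx,cy,R,t=pickle.load(open("w17.pkl","rb"))
b=np.array([.204,-.979,0]);u=np.array([.979,.204,0]);zz=np.array([0,0,1.])
E=np.array([.5403,-.2986,.137])-.0017*b
n=np.cos(.6109)*b-np.sin(.6109)*zz; up=np.sin(.6109)*b+np.cos(.6109)*zz
def pj(X): c=R@X+t; return np.array([f*c[0]/c[2]+cx-230,f*c[1]/c[2]+cy-145])*5.9
print("edge",pj(E+.110*u+.0025*n))
for s in (.014,.012,.010,.008,.006):
    P=E+.0697*u+s*up
    print(s,"backend",pj(P+.0195*n+.038*up),"frontend",pj(P-.0195*n+.038*up),"tipfront",pj(P-.006*n-.034*up),"pin",pj(P))
E
```

```text
time: 16.1
tool_pos: [0.606, -0.2747, 0.2156]
ee_rot: [0.986, 1.567, 2.764]
force: [0.2, 0.4, -1.1]
gripper_width: 0.896
[ 0.606  -0.2747  0.2156] [-0.9786 -0.206   0.0028]
wrist scale 5.9
side scale 6.555555555555555
edge [-63.5654 323.4111]
0.014 backend [271.7655  -8.8439] frontend [270.9709 366.9617] tipfront [272.9701 437.3487] pin [272.3812 304.7153]
0.012 backend [271.8218   0.6376] frontend [271.0382 373.4074] tipfront [273.0054 441.5748] pin [272.4255 310.5262]
0.01 backend [271.8771   9.9491] frontend [271.1042 379.7307] tipfront [273.0401 445.742 ] pin [272.4692 316.2459]
0.008 backend [271.9314  19.0953] frontend [271.169  385.9351] tipfront [273.0744 449.8515] pin [272.5122 321.8766]
0.006 backend [271.9848  28.0803] frontend [271.2326 392.0239] tipfront [273.1082 453.9045] pin [272.5545 327.4203]
```

View pics/wrist17c.png

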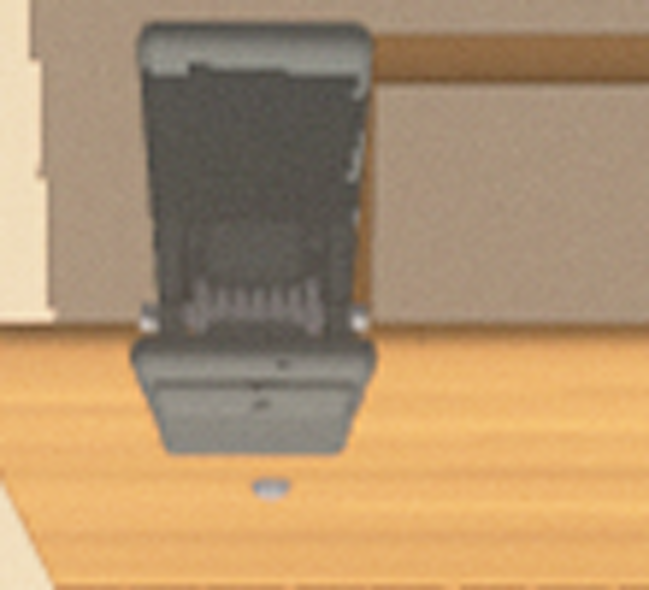

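View pics/side17c.png

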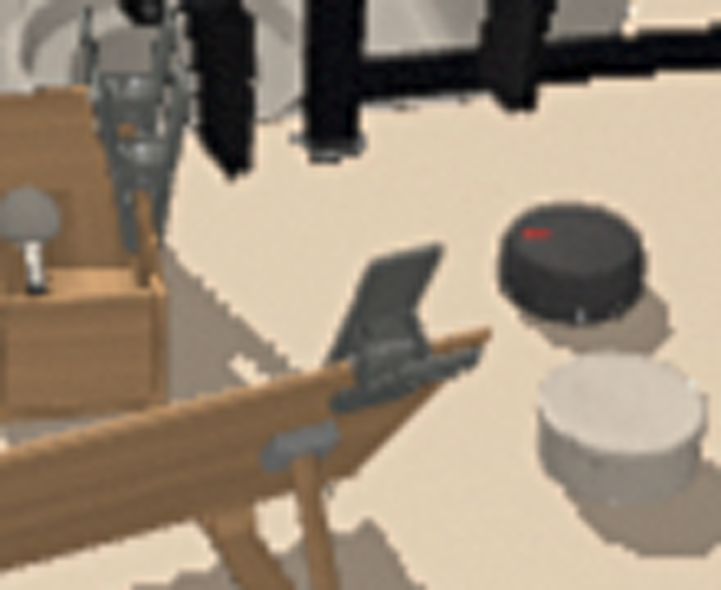

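```bash
python3 -m pendant '[{"hand":-1,"dx":0,"dy":0,"dz":0,"yaw":0.046},{"hand":-1,"dx":0,"dy":0,"dz":0,"yaw":0.046},{"hand":-1,"dx":0,"dy":0.0476,"dz":0.217,"yaw":0},{"hand":-1,"dx":0,"dy":0.0476,"dz":0.217,"yaw":0},{"hand":-1,"dx":0,"dy":0.0476,"dz":0.217,"yaw":0},{"hand":-1,"dx":0,"dy":0.0476,"dz":0.217,"yaw":0},{"hand":-1,"dx":0.1,"dy":0.0476,"dz":0.217,"yaw":0},{"hand":-1,"dx":0.2,"dy":0,"dz":0,"yaw":0}]'; python3 -m pendant '[{"hand":-1,"dx":0.07,"dy":0,"dz":0,"yaw":0},{"hand":-1,"dx":0,"dy":0,"dz":0,"yaw":0}]';python3 look.py 18 wrist:200,155,200,200
```

```text
time: 17.0
tool_pos: [0.5789, -0.0511, 0.1594]
ee_rot: [-1.361, 1.564, 0.134]
force: [1.7, 0.1, -0.3]
gripper_width: 1.001
time: 17.2
tool_pos: [0.5748, -0.0552, 0.1397]
ee_rot: [1.772, 1.563, -3.022]
force: [0.1, -0.9, 0.6]
gripper_width: 0.999
[ 0.5748 -0.0552  0.1397] [-0.9966  0.0816  0.008 ]
wrist scale 2.95
```

View pics/wrist18c.png

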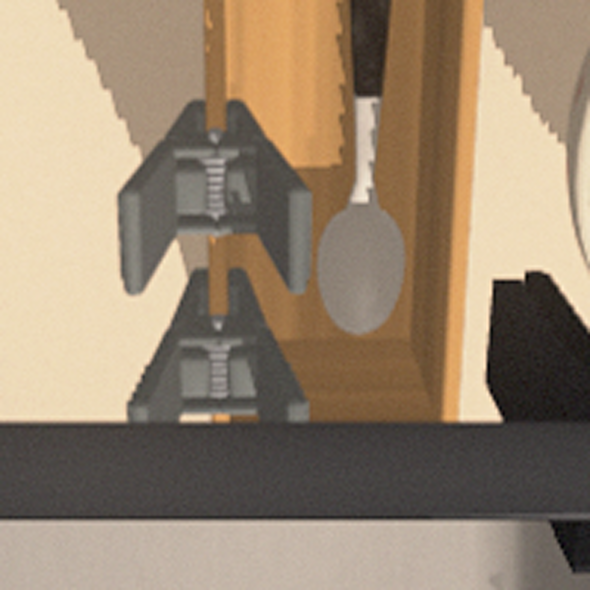

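```bash
python3 -m pendant '[{"hand":-0.2,"dx":0.17,"dy":-0.011,"dz":0.005,"yaw":0},{"hand":-0.2,"dx":0.165,"dy":0,"dz":0,"yaw":0},{"hand":-0.2,"dx":0,"dy":0,"dz":0,"yaw":0},{"hand":-0.2,"dx":0,"dy":0,"dz":0,"yaw":0},{"hand":1,"dx":0,"dy":0,"dz":0,"yaw":0},{"hand":1,"dx":0,"dy":0,"dz":0,"yaw":0},{"hand":1,"dx":0,"dy":0,"dz":0,"yaw":0}]' 8; python3 -m pendant '[{"hand":1,"dx":0,"dy":0,"dz":0,"yaw":0},{"hand":1,"dx":0,"dy":0,"dz":0,"yaw":0}]'; python3 -m pendant '[{"hand":1,"dx":0,"dy":0,"dz":0,"yaw":0}]'
```

```text
time: 17.95
tool_pos: [0.5798, -0.0544, 0.0779]
ee_rot: [-1.331, 1.569, 0.158]
force: [-3.1, 0.9, 0.7]
gripper_width: 0.453
time: 18.15
tool_pos: [0.5794, -0.0544, 0.0769]
ee_rot: [-1.466, 1.57, 0.023]
force: [-0.2, -1.1, -0.6]
gripper_width: 0.422
time: 18.25
tool_pos: [0.5795, -0.0543, 0.0766]
ee_rot: [-1.437, 1.57, 0.052]
force: [-0.2, 0.1, 0.5]
gripper_width: 0.422
```

```bash
python3 -m pendant '[{"hand":1,"dx":0,"dy":0,"dz":0,"yaw":0},{"hand":1,"dx":0,"dy":0,"dz":0,"yaw":0},{"hand":1,"dx":0,"dy":0,"dz":0,"yaw":0}]' 25;  python3 -m pendant '[{"hand":1,"dx":-0.06,"dy":0,"dz":0,"yaw":0},{"hand":1,"dx":-0.06,"dy":0,"dz":0,"yaw":0},{"hand":1,"dx":-0.2,"dy":0,"dz":0,"yaw":0},{"hand":1,"dx":-0.2,"dy":0,"dz":0,"yaw":0},{"hand":1,"dx":-0.2,"dy":0,"dz":0,"yaw":0},{"hand":1,"dx":0,"dy":0,"dz":0,"yaw":0.0453},{"hand":1,"dx":0,"dy":0,"dz":0,"yaw":0.0453},{"hand":1,"dx":0,"dy":0,"dz":0,"yaw":0.0453}]'; python3 look.py 19 wrist side:190,100,200,200
```

```text
time: 18.55
tool_pos: [0.5795, -0.0543, 0.0763]
ee_rot: [-1.073, 1.571, 0.416]
force: [0.2, -0.6, -0.0]
gripper_width: 0.266
time: 19.35
tool_pos: [0.5796, -0.0543, 0.2225]
ee_rot: [-0.882, 1.568, 0.174]
force: [-0.1, -0.5, -0.9]
gripper_width: 0.265
[ 0.5796 -0.0543  0.2225] [-0.8704  0.4924 -0.0023]
side scale 2.95
```

View pics/side19c.png

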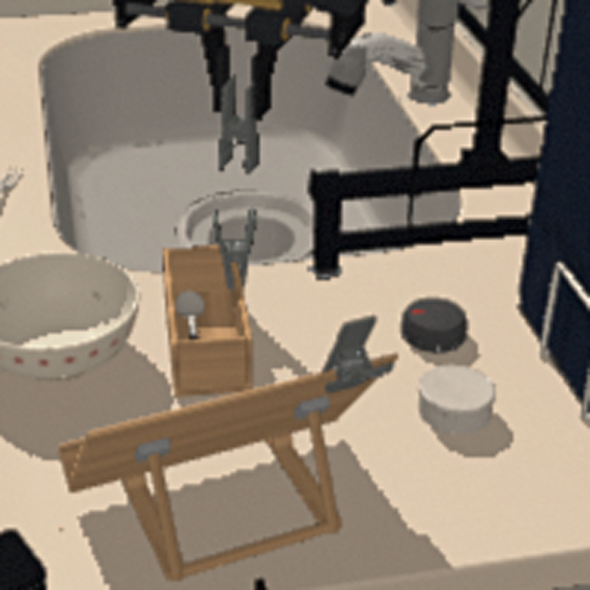

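```bash
python3 -m pendant '[{"hand":1,"dx":0,"dy":0,"dz":0,"yaw":0.0451},{"hand":1,"dx":0,"dy":0,"dz":0,"yaw":0.0451},{"hand":1,"dx":0,"dy":0,"dz":0,"yaw":0.0451},{"hand":1,"dx":0,"dy":0,"dz":0,"yaw":0.0451},{"hand":1,"dx":0,"dy":0,"dz":0,"yaw":0.0451},{"hand":1,"dx":0,"dy":0,"dz":0,"yaw":0.0451}]'
python3 -m pendant '[{"hand":1,"dx":0,"dy":-0.189,"dz":-0.132,"yaw":0},{"hand":1,"dx":0,"dy":-0.189,"dz":-0.132,"yaw":0},{"hand":1,"dx":0,"dy":-0.189,"dz":-0.132,"yaw":0},{"hand":1,"dx":0,"dy":-0.189,"dz":-0.132,"yaw":0},{"hand":1,"dx":0,"dy":-0.189,"dz":-0.132,"yaw":0},{"hand":1,"dx":0.05,"dy":-0.189,"dz":-0.132,"yaw":0},{"hand":1,"dx":0,"dy":0,"dz":0,"yaw":0},{"hand":1,"dx":0,"dy":0,"dz":0,"yaw":0}]'; python3 look.py 20 wrist:210,130,150,180 side
```

```text
time: 20.05
tool_pos: [0.5795, -0.0544, 0.2212]
ee_rot: [-0.216, 1.57, -0.006]
force: [0.0, -0.1, -0.6]
gripper_width: 0.268
time: 20.85
tool_pos: [0.4716, -0.3104, 0.2107]
ee_rot: [-0.572, 1.57, -0.36]
force: [0.0, 0.7, -0.5]
gripper_width: 0.264
[ 0.4716 -0.3104  0.2107] [-0.2101  0.9777 -0.0002]
wrist scale 3.2777777777777777
```

View pics/wrist20c.png

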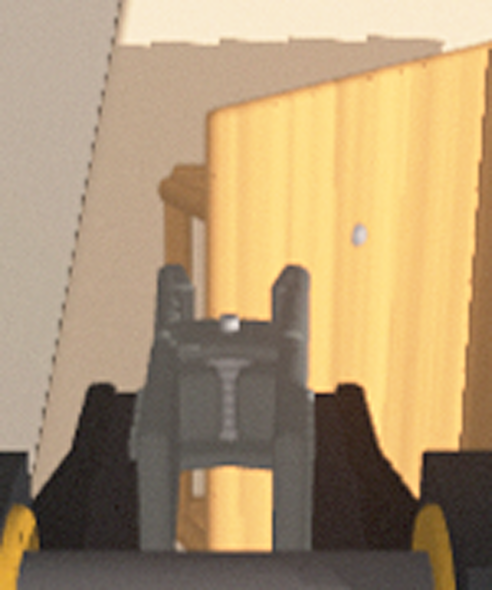

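View pics/side20.png

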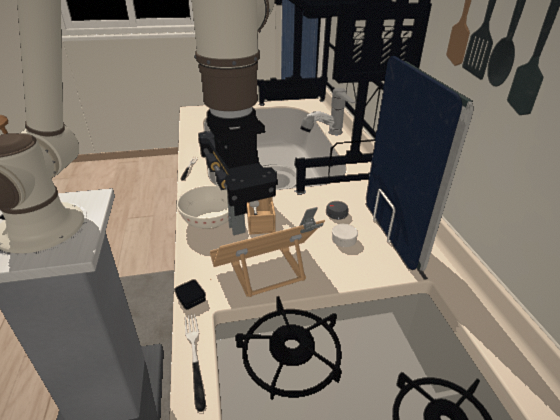

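```bash
python3 -m pendant '[{"hand":1,"dx":0.1,"dy":0.003,"dz":0,"yaw":0},{"hand":1,"dx":0.05,"dy":0,"dz":0,"yaw":0},{"hand":1,"dx":0,"dy":0,"dz":0,"yaw":0}]'; python3 look.py 21 wrist:210,130,150,180
```

```text
time: 21.25
tool_pos: [0.4725, -0.3081, 0.1796]
ee_rot: [3.139, 1.57, -2.93]
force: [-0.3, -1.6, -0.5]
gripper_width: 0.271
[ 0.4725 -0.3081  0.1796] [-0.2127  0.9771  0.    ]
wrist scale 3.2777777777777777
```

View pics/wrist21c.png

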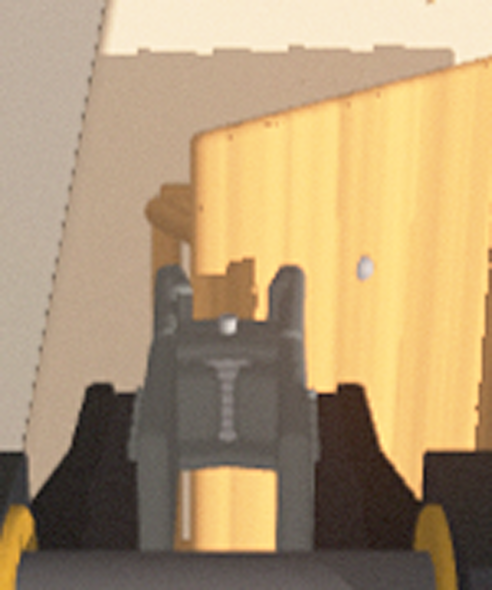

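```bash
for i in 1 2 3; do python3 -m pendant '[{"hand":1,"dx":0.012,"dy":-0.002,"dz":0,"yaw":0},{"hand":1,"dx":0,"dy":0,"dz":0,"yaw":0}]'; done; python3 -m pendant '[{"hand":1,"dx":0.012,"dy":0,"dz":0,"yaw":0},{"hand":1,"dx":0,"dy":0,"dz":0,"yaw":0}]'; python3 look.py 22 wrist:210,130,150,180
```

```text
time: 21.5
tool_pos: [0.4722, -0.3088, 0.1781]
ee_rot: [1.738, 1.57, 1.951]
force: [0.2, 0.8, -0.4]
gripper_width: 0.268
time: 21.7
tool_pos: [0.4721, -0.3094, 0.1754]
ee_rot: [2.212, 1.57, 2.424]
force: [0.4, -0.4, -0.6]
gripper_width: 0.272
time: 21.9
tool_pos: [0.4721, -0.3099, 0.1729]
ee_rot: [2.407, 1.57, 2.618]
force: [-0.2, -0.4, 0.0]
gripper_width: 0.273
time: 22.1
tool_pos: [0.4723, -0.31, 0.1705]
ee_rot: [2.797, 1.571, 3.008]
force: [-0.2, -1.0, -0.7]
gripper_width: 0.275
[ 0.4723 -0.31    0.1705] [-0.2101  0.9777  0.0001]
wrist scale 3.2777777777777777
```

View pics/wrist22c.png

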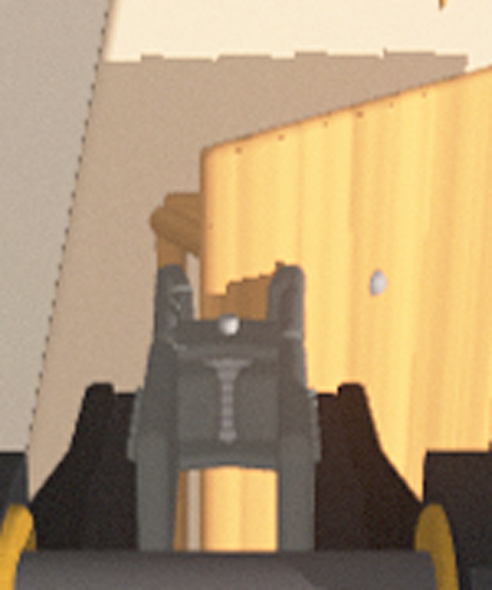

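```bash
python3 -m pendant '[{"hand":1,"dx":0,"dy":0.007,"dz":0,"yaw":0},{"hand":1,"dx":0,"dy":0,"dz":0,"yaw":0}]'; for i in 1 2; do python3 -m pendant '[{"hand":1,"dx":0.01,"dy":0.002,"dz":0,"yaw":0},{"hand":1,"dx":0,"dy":0,"dz":0,"yaw":0}]'; done
```

```text
time: 22.35
tool_pos: [0.4723, -0.3093, 0.171]
ee_rot: [-1.36, 1.569, -1.148]
force: [0.2, -3.6, -1.7]
gripper_width: 0.268
time: 22.55
tool_pos: [0.4723, -0.3085, 0.1689]
ee_rot: [-0.671, 1.57, -0.459]
force: [-0.0, -3.2, -0.9]
gripper_width: 0.27
time: 22.75
tool_pos: [0.4718, -0.3075, 0.1665]
ee_rot: [1.729, 1.57, 1.941]
force: [1.6, -1.4, -0.9]
gripper_width: 0.269
```

```bash
for i in 1 2; do python3 -m pendant '[{"hand":1,"dx":0.01,"dy":0.003,"dz":0,"yaw":0},{"hand":1,"dx":0,"dy":0,"dz":0,"yaw":0}]'; done;  python3 look.py 23 wrist:210,130,150,180
```

```text
time: 22.95
tool_pos: [0.472, -0.3073, 0.1653]
ee_rot: [-0.84, 1.57, -0.628]
force: [0.3, -1.3, 2.0]
gripper_width: 0.261
time: 23.15
tool_pos: [0.4723, -0.3072, 0.1646]
ee_rot: [-0.951, 1.568, -0.738]
force: [-0.4, -1.5, 7.9]
gripper_width: 0.264
[ 0.4723 -0.3072  0.1646] [-0.2109  0.9775 -0.0022]
wrist scale 3.2777777777777777
```

View pics/wrist23c.png

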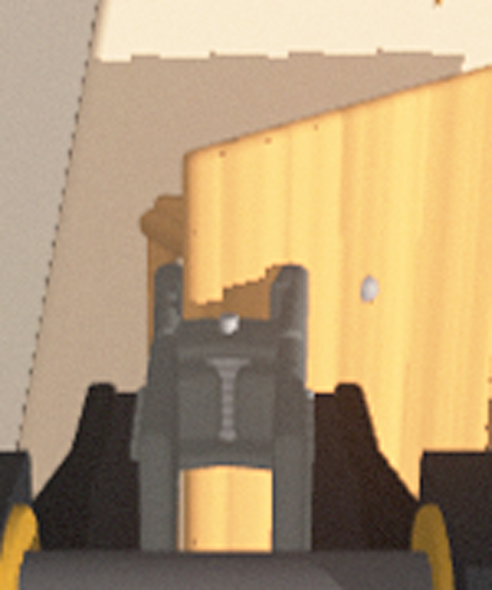

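Deep engagement (~15 mm). Release progressively as before.

```bash
python3 -m pendant '[{"hand":0.25,"dx":0,"dy":0,"dz":0,"yaw":0},{"hand":0.25,"dx":0,"dy":0,"dz":0,"yaw":0},{"hand":0,"dx":0,"dy":0,"dz":0,"yaw":0},{"hand":0,"dx":0,"dy":0,"dz":0,"yaw":0},{"hand":-0.3,"dx":0,"dy":0,"dz":0,"yaw":0},{"hand":-0.3,"dx":0,"dy":0,"dz":0,"yaw":0},{"hand":-0.3,"dx":0,"dy":0,"dz":0,"yaw":0}]'; python3 look.py 24 wrist:180,130,210,180;  python3 -m pendant '[{"hand":-1,"dx":0,"dy":-0.03,"dz":0,"yaw":0},{"hand":-1,"dx":0,"dy":-0.03,"dz":0,"yaw":0},{"hand":-1,"dx":0,"dy":0,"dz":0,"yaw":0}]'; python3 look.py 25 wrist:180,130,210,180
```

```text
time: 23.9
tool_pos: [0.471, -0.306, 0.1618]
ee_rot: [2.193, 1.568, 2.405]
force: [1.0, -1.4, -1.9]
gripper_width: 0.626
[ 0.471  -0.306   0.1618] [-0.2098  0.9777  0.002 ]
wrist scale 3.2777777777777777
time: 24.25
tool_pos: [0.4741, -0.319, 0.1626]
ee_rot: [2.624, 1.57, 2.835]
force: [0.5, -1.4, -1.2]
gripper_width: 0.838
[ 0.4741 -0.319   0.1626] [-0.2094  0.9778  0.0003]
wrist scale 3.2777777777777777
```

View pics/wrist24c.png

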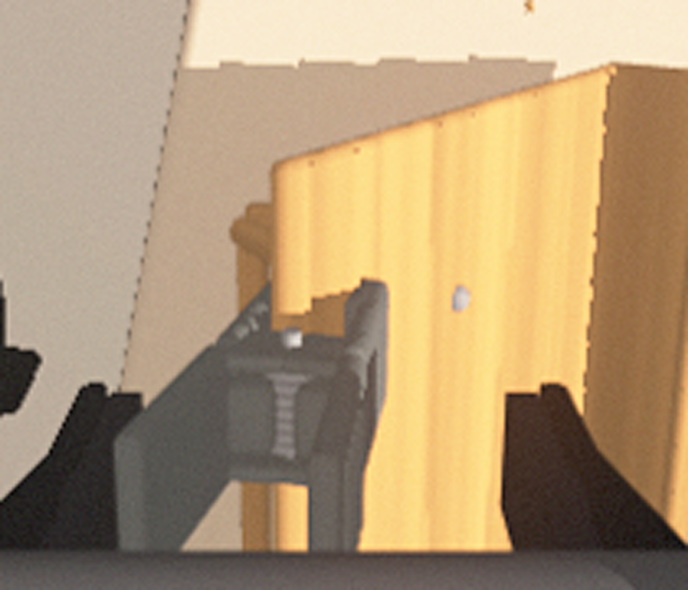

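View pics/wrist25c.png

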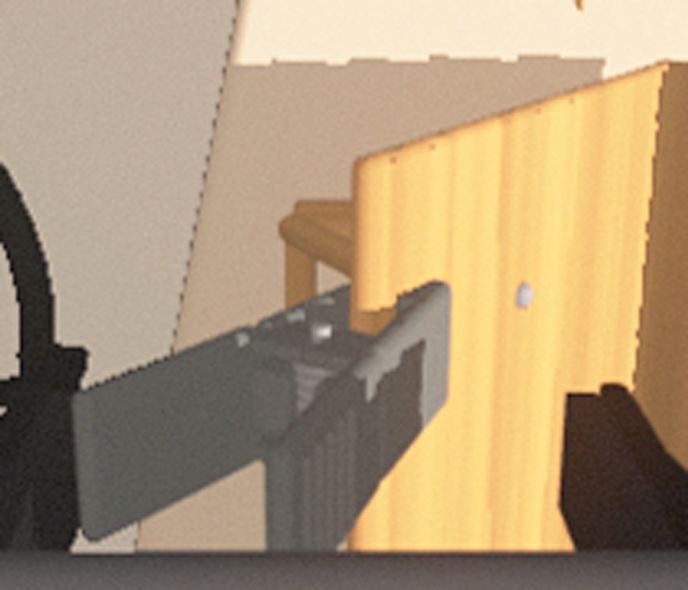

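```bash
python3 -m pendant '[{"hand":-1,"dx":0,"dy":0.01,"dz":0,"yaw":0},{"hand":-1,"dx":-0.1,"dy":0,"dz":0,"yaw":0},{"hand":-1,"dx":-0.2,"dy":0,"dz":0,"yaw":0},{"hand":-1,"dx":0,"dy":0,"dz":0,"yaw":-0.0455},{"hand":-1,"dx":0,"dy":0,"dz":0,"yaw":-0.0455},{"hand":-1,"dx":0,"dy":0,"dz":0,"yaw":-0.0455},{"hand":-1,"dx":0,"dy":0,"dz":0,"yaw":-0.0455},{"hand":-1,"dx":0,"dy":0,"dz":0,"yaw":-0.0455}]'
python3 -m pendant '[{"hand":-1,"dx":0,"dy":0,"dz":0,"yaw":-0.0455},{"hand":-1,"dx":0,"dy":0,"dz":0,"yaw":-0.0455},{"hand":-1,"dx":0,"dy":0,"dz":0,"yaw":-0.0455},{"hand":-1,"dx":0,"dy":0,"dz":0,"yaw":-0.0455},{"hand":-1,"dx":0,"dy":0,"dz":0,"yaw":-0.0455},{"hand":-1,"dx":0,"dy":0,"dz":0,"yaw":-0.0455},{"hand":-1,"dx":0,"dy":0,"dz":0,"yaw":0},{"hand":-1,"dx":0,"dy":0,"dz":0,"yaw":0}]'
python3 look.py 26 wrist:230,145,110,100 side:210,170,150,110
cat > m.py <<'E'
import sys,pickle
from h import *
k,u0=sys.argv[1],float(sys.argv[2])
f,cx,cy,R,t=pickle.load(open(f"w{k}.pkl","rb"))
b=np.array([.204,-.979,0]);u=np.array([.979,.204,0]);zz=np.array([0,0,1.])
E=np.array([.5403,-.2986,.137])-.0017*b
n=np.cos(.6109)*b-np.sin(.6109)*zz; up=np.sin(.6109)*b+np.cos(.6109)*zz
def pj(X): c=R@X+t; return np.array([f*c[0]/c[2]+cx-230,f*c[1]/c[2]+cy-145])*5.9
print("edge",pj(E+.110*u+.0025*n),pj(E-.110*u+.0025*n))
for s in (.020,.018,.016,.014,.012,.010,.008,.006):
    P=E+u0*u+s*up
    print(s,"backend",pj(P+.0195*n+.038*up),"frontend",pj(P-.0195*n+.038*up)[1],"tipfront",pj(P-.006*n-.034*up)[1],"pin",pj(P))
E
python3 m.py 26 -.07
```

```text
time: 25.1
tool_pos: [0.4735, -0.3158, 0.223]
ee_rot: [0.951, 1.57, 1.884]
force: [0.3, 0.3, 0.4]
gripper_width: 0.998
time: 25.9
tool_pos: [0.4736, -0.3161, 0.2229]
ee_rot: [-0.091, 1.571, 1.69]
force: [0.2, 0.7, -0.0]
gripper_width: 1.002
[ 0.4736 -0.3161  0.2229] [-0.9779 -0.209  -0.    ]
wrist scale 5.9
side scale 5.2
edge [-1151.8199   405.2934] [607.6783 413.577 ]
0.02 backend [290.9096  88.5294] frontend 459.953100030172 tipfront 505.2856801643604 pin [288.6175 383.5923]
0.018 backend [290.8059  96.946 ] frontend 465.39553235734394 tipfront 508.9871071066988 pin [288.5442 388.6939]
0.016 backend [290.7041 105.2154] frontend 470.73734624175336 tipfront 512.637949228072 pin [288.4721 393.7172]
0.014 backend [290.604  113.3416] frontend 475.9813064423809 tipfront 516.2392364520687 pin [288.4011 398.664 ]
0.012 backend [290.5056 121.3282] frontend 481.13007734541713 tipfront 519.7919709313079 pin [288.3312 403.536 ]
0.01 backend [290.4089 129.1788] frontend 486.18622747825196 tipfront 523.2971279771987 pin [288.2623 408.335 ]
0.008 backend [290.3138 136.8968] frontend 491.1522337820333 tipfront 526.7556569525871 pin [288.1945 413.0624]
0.006 backend [290.2203 144.4856] frontend 496.0304856577247 tipfront 530.1684821290254 pin [288.1276 417.72  ]
```

View pics/wrist26c.png

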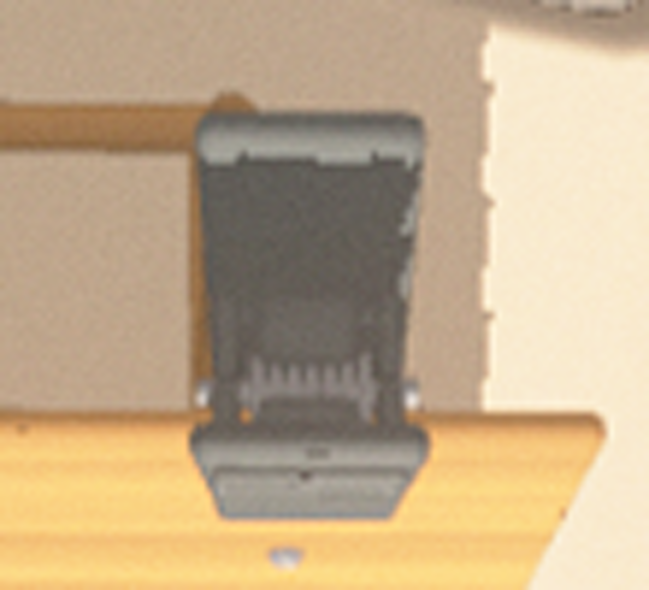

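View pics/side26c.png

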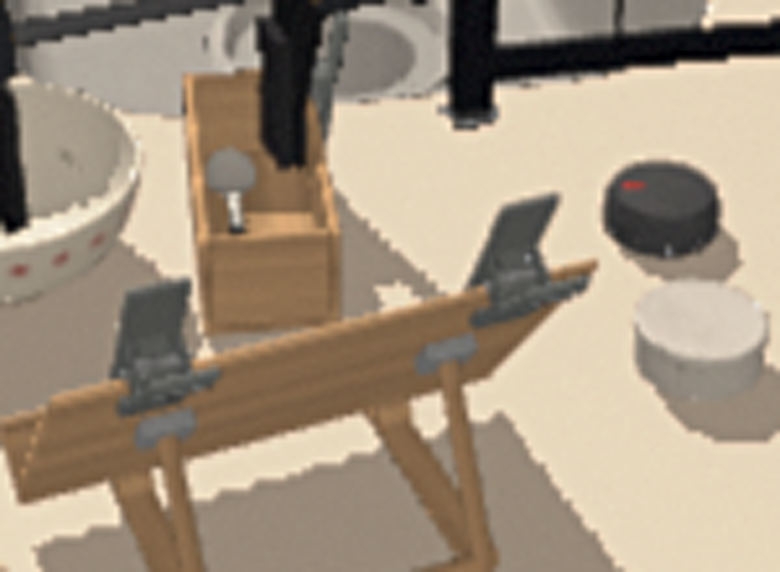

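```bash
python3 -m pendant '[{"hand":-1,"dx":0,"dy":0.016,"dz":-0.078,"yaw":0},{"hand":0,"dx":0.12,"dy":0,"dz":0,"yaw":0},{"hand":0,"dx":0.12,"dy":0,"dz":0,"yaw":0},{"hand":0,"dx":0.12,"dy":0,"dz":0,"yaw":0},{"hand":1,"dx":0,"dy":0,"dz":0,"yaw":0},{"hand":1,"dx":0,"dy":0,"dz":0,"yaw":0},{"hand":1,"dx":0,"dy":0,"dz":0,"yaw":0},{"hand":1,"dx":0,"dy":0,"dz":0,"yaw":0}]' 50;python3 -m pendant '[{"hand":1,"dx":0,"dy":0,"dz":0,"yaw":0},{"hand":1,"dx":0,"dy":0,"dz":0,"yaw":0},{"hand":1,"dx":0,"dy":0,"dz":0,"yaw":0}]'
```

```text
time: 26.8
tool_pos: [0.4747, -0.3329, 0.1523]
ee_rot: [-2.215, 1.568, -0.431]
force: [-0.7, 0.1, 0.7]
gripper_width: 0.449
time: 27.1
tool_pos: [0.4744, -0.3325, 0.1516]
ee_rot: [-2.2, 1.569, -0.416]
force: [0.3, 0.6, 1.2]
gripper_width: 0.257
```

```bash
python3 -m pendant '[{"hand":1,"dx":0,"dy":0,"dz":0,"yaw":0},{"hand":1,"dx":0.0143,"dy":0,"dz":0.01,"yaw":0},{"hand":1,"dx":0.0143,"dy":0,"dz":0.01,"yaw":0},{"hand":1,"dx":0.0143,"dy":0,"dz":0.01,"yaw":0},{"hand":1,"dx":0,"dy":0,"dz":0,"yaw":0}]'; python3 -m pendant '[{"hand":1,"dx":0.0143,"dy":0,"dz":0.01,"yaw":0},{"hand":1,"dx":0,"dy":0,"dz":0,"yaw":0}]'
```

```text
time: 27.6
tool_pos: [0.4752, -0.3292, 0.1471]
ee_rot: [-2.556, 1.561, -0.77]
force: [-0.6, -3.2, 14.7]
gripper_width: 0.25
time: 27.8
tool_pos: [0.4753, -0.3278, 0.145]
ee_rot: [-2.555, 1.559, -0.768]
force: [-1.7, -3.4, 16.5]
gripper_width: 0.252
```

```bash
python3 -m pendant '[{"hand":-0.2,"dx":0,"dy":0,"dz":0,"yaw":0},{"hand":-0.2,"dx":0,"dy":0,"dz":0,"yaw":0},{"hand":-0.2,"dx":0,"dy":0,"dz":0,"yaw":0},{"hand":-1,"dx":-0.2,"dy":0,"dz":0,"yaw":0},{"hand":-1,"dx":-0.2,"dy":0,"dz":0.05,"yaw":0},{"hand":-1,"dx":0,"dy":0,"dz":0.05,"yaw":0},{"hand":-1,"dx":0,"dy":0,"dz":0,"yaw":0}]'; python3 look.py 27 wrist:230,145,110,100 side:210,170,150,110; python3 m.py 27 -.072|tail -5
```

```text
time: 28.5
tool_pos: [0.4677, -0.304, 0.2196]
ee_rot: [-1.071, 1.57, 0.714]
force: [-0.5, -0.1, -0.8]
gripper_width: 0.804
[ 0.4677 -0.304   0.2196] [-0.9771 -0.2125 -0.0008]
wrist scale 5.9
side scale 5.2
0.014 backend [281.4598  -9.2997] frontend 358.83907862533226 tipfront 431.15135339408556 pin [279.2786 299.5205]
0.012 backend [281.4119   0.0342] frontend 365.2633606705603 tipfront 435.3804471891455 pin [279.2536 305.3007]
0.01 backend [281.3648   9.204 ] frontend 371.56808337449075 tipfront 439.55146114471944 pin [279.2289 310.9917]
0.008 backend [281.3186  18.2139] frontend 377.7565535616216 tipfront 443.6655835517271 pin [279.2047 316.5955]
0.006 backend [281.2731  27.068 ] frontend 383.8319572216907 tipfront 447.72397050470585 pin [279.1808 322.1142]
```

View pics/wrist27c.png

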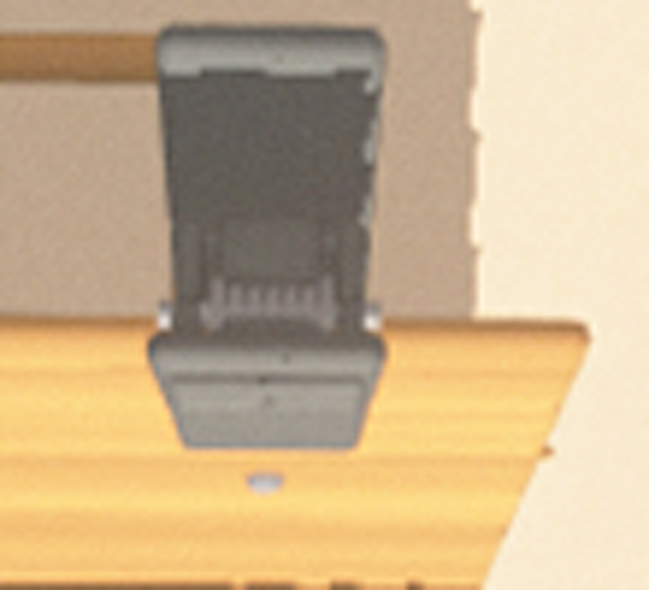

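View pics/side27c.png

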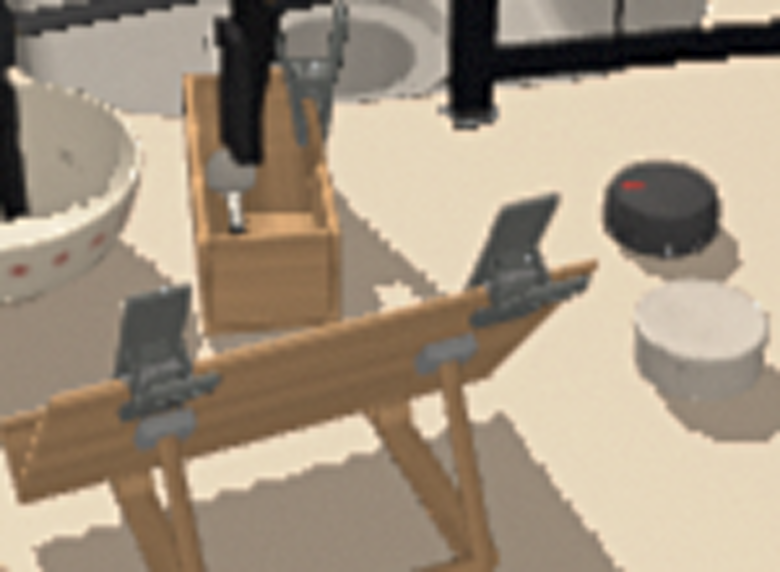

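```bash
python3 -m pendant '[{"hand":-1,"dx":0,"dy":0,"dz":0,"yaw":0.0473},{"hand":-1,"dx":0,"dy":0,"dz":0,"yaw":0.0473},{"hand":-1,"dx":0,"dy":-0.064,"dz":0.219,"yaw":0},{"hand":-1,"dx":0,"dy":-0.064,"dz":0.219,"yaw":0},{"hand":-1,"dx":0,"dy":-0.064,"dz":0.219,"yaw":0},{"hand":-1,"dx":0,"dy":-0.064,"dz":0.219,"yaw":0},{"hand":-1,"dx":0,"dy":-0.064,"dz":0.219,"yaw":0},{"hand":-1,"dx":0,"dy":-0.064,"dz":0.219,"yaw":0}]'; python3 -m pendant '[{"hand":-1,"dx":0.1,"dy":-0.064,"dz":0.219,"yaw":0},{"hand":-1,"dx":0.2,"dy":0,"dz":0,"yaw":0},{"hand":-1,"dx":0.1,"dy":0,"dz":0,"yaw":0},{"hand":-1,"dx":0,"dy":0,"dz":0,"yaw":0},{"hand":-1,"dx":0,"dy":0,"dz":0,"yaw":0}]';python3 look.py 28 wrist:200,155,200,200
```

```text
time: 29.4
tool_pos: [0.5663, -0.0481, 0.2175]
ee_rot: [1.823, 1.567, -2.973]
force: [1.4, -0.7, 0.3]
gripper_width: 1.002
time: 29.9
tool_pos: [0.583, -0.0074, 0.1386]
ee_rot: [2.209, 1.569, -2.587]
force: [-0.2, 0.5, 1.9]
gripper_width: 1.006
[ 0.583  -0.0074  0.1386] [-0.9965  0.0837  0.0018]
wrist scale 2.95
```

View pics/wrist28c.png

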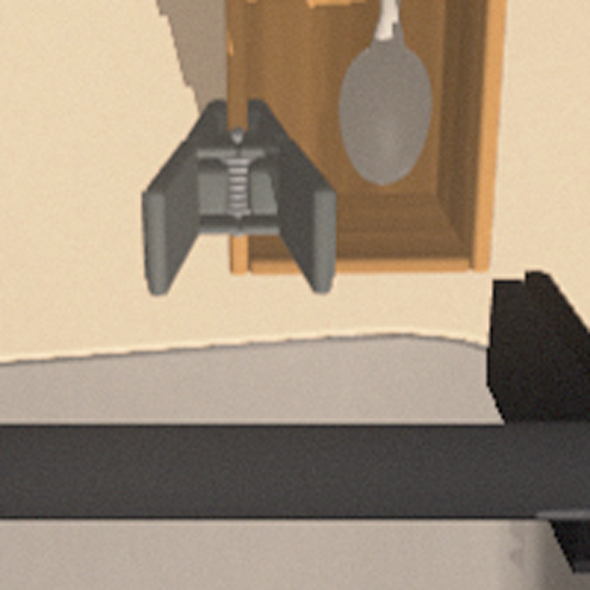

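```bash
python3 -m pendant '[{"hand":-0.2,"dx":0.17,"dy":0.006,"dz":0.005,"yaw":0},{"hand":-0.2,"dx":0.165,"dy":0,"dz":0,"yaw":0},{"hand":-0.2,"dx":0,"dy":0,"dz":0,"yaw":0},{"hand":-0.2,"dx":0,"dy":0,"dz":0,"yaw":0},{"hand":1,"dx":0,"dy":0,"dz":0,"yaw":0},{"hand":1,"dx":0,"dy":0,"dz":0,"yaw":0},{"hand":1,"dx":0,"dy":0,"dz":0,"yaw":0}]' 8; python3 -m pendant '[{"hand":1,"dx":0,"dy":0,"dz":0,"yaw":0},{"hand":1,"dx":0,"dy":0,"dz":0,"yaw":0}]'; python3 -m pendant '[{"hand":1,"dx":0,"dy":0,"dz":0,"yaw":0},{"hand":1,"dx":0,"dy":0,"dz":0,"yaw":0}]'
```

```text
time: 30.65
tool_pos: [0.5827, -0.0057, 0.0739]
ee_rot: [-1.268, 1.568, 0.219]
force: [0.1, -0.3, -0.4]
gripper_width: 0.446
time: 30.85
tool_pos: [0.5819, -0.0058, 0.0727]
ee_rot: [-1.185, 1.57, 0.302]
force: [-0.6, 0.6, -0.3]
gripper_width: 0.284
time: 31.05
tool_pos: [0.5818, -0.0059, 0.0723]
ee_rot: [1.904, 1.571, -2.893]
force: [0.5, -0.0, -0.3]
gripper_width: 0.284
```

```bash
python3 -m pendant '[{"hand":1,"dx":-0.06,"dy":0,"dz":0,"yaw":0},{"hand":1,"dx":-0.06,"dy":0,"dz":0,"yaw":0},{"hand":1,"dx":-0.2,"dy":0,"dz":0,"yaw":0},{"hand":1,"dx":-0.2,"dy":0,"dz":0,"yaw":0},{"hand":1,"dx":0,"dy":0.16,"dz":-0.06,"yaw":0},{"hand":1,"dx":0,"dy":0.16,"dz":-0.06,"yaw":0},{"hand":1,"dx":0,"dy":0,"dz":0,"yaw":0}]' 15; python3 look.py 29 wrist side
```

```text
time: 31.75
tool_pos: [0.5124, -0.0253, 0.1779]
ee_rot: [0.613, 1.57, 2.099]
force: [1.1, 0.1, -1.2]
gripper_width: 0.271
[ 0.5124 -0.0253  0.1779] [-0.9964  0.0848  0.0006]
```

View pics/wrist29.png

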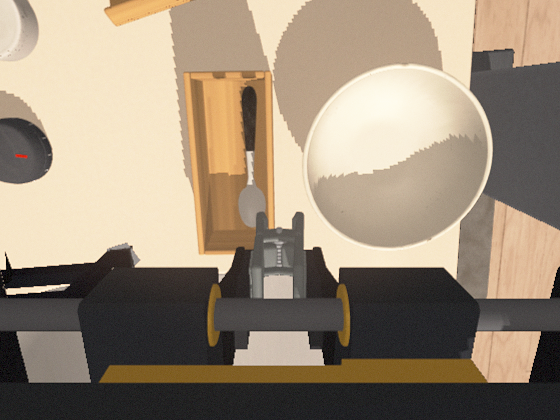

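View pics/side29.png

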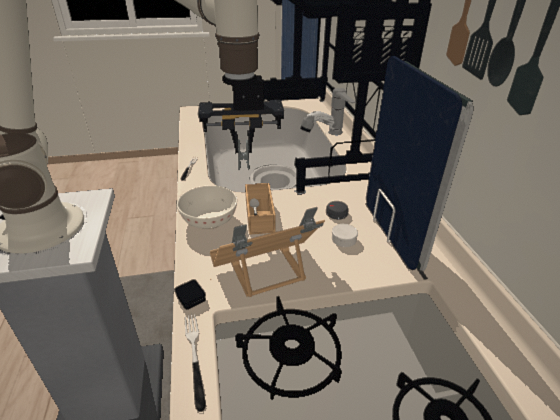

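Run:
```python
from h import *
import pickle
C=pickle.load(open("w29.pkl","rb"))
for p in [(303,157),(493,157),(398,65),(398,249),(398,157)]:
    o,d=ray(None,p,C); X=o+d*(.061-o[2])/d[2]; print(X, Rt().T@(X-bot.observe()["tool_pos"]))
```

```text
[ 0.4889 -0.0585  0.061 ] [ 0.117   0.0248 -0.0362]
[ 0.3402 -0.0458  0.061 ] [ 0.1165  0.1741 -0.036 ]
[ 0.4155 -0.1199  0.061 ] [ 0.1168  0.0929 -0.1035]
[0.4135 0.0267 0.061 ] [0.1168 0.1071 0.0424]
[ 0.4146 -0.0522  0.061 ] [ 0.1168  0.0995 -0.0361]
```

```bash
python3 -m pendant '[{"hand":1,"dx":0,"dy":0.166,"dz":-0.052,"yaw":0},{"hand":1,"dx":0,"dy":0.166,"dz":-0.052,"yaw":0},{"hand":1,"dx":0,"dy":0.166,"dz":-0.052,"yaw":0},{"hand":1,"dx":0.19,"dy":0,"dz":0,"yaw":0},{"hand":1,"dx":0.19,"dy":0,"dz":0,"yaw":0},{"hand":1,"dx":0.12,"dy":0,"dz":0,"yaw":0},{"hand":1,"dx":0.05,"dy":0,"dz":0,"yaw":0},{"hand":1,"dx":0,"dy":0,"dz":0,"yaw":0}]'; python3 look.py 30 wrist side:150,140,150,130
```

```text
time: 32.65
tool_pos: [0.4146, -0.0471, 0.0657]
ee_rot: [2.042, 1.569, -2.754]
force: [0.3, -0.2, 0.1]
gripper_width: 0.269
[ 0.4146 -0.0471  0.0657] [-0.9965  0.0834  0.0019]
side scale 4.538461538461538
```

View pics/wrist30.png

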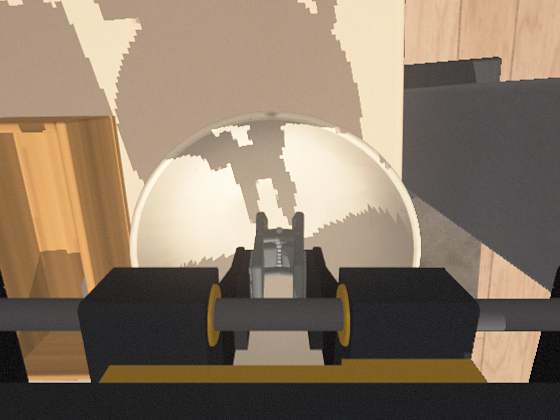

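View pics/side30c.png

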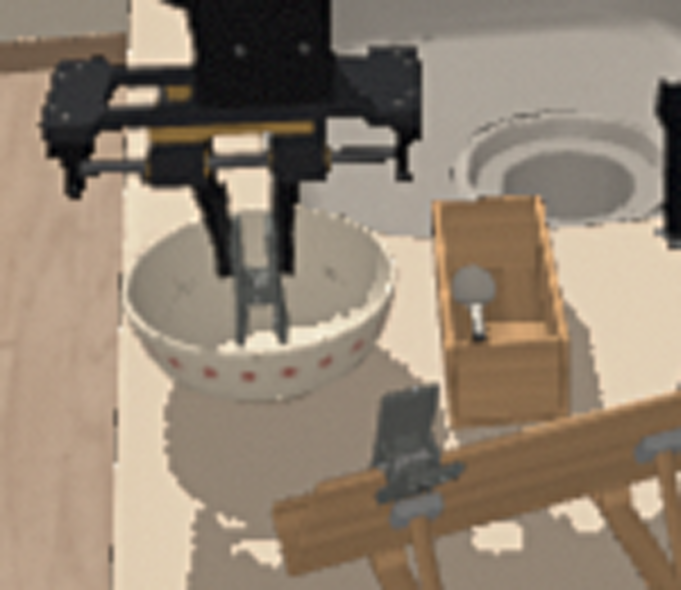

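```bash
python3 -m pendant '[{"hand":1,"dx":0.03,"dy":0,"dz":0,"yaw":0},{"hand":1,"dx":0,"dy":0,"dz":0,"yaw":0},{"hand":-0.4,"dx":0,"dy":0,"dz":0,"yaw":0},{"hand":-0.4,"dx":0,"dy":0,"dz":0,"yaw":0},{"hand":-0.4,"dx":0,"dy":0,"dz":0,"yaw":0},{"hand":-0.4,"dx":0,"dy":0,"dz":0,"yaw":0},{"hand":-0.4,"dx":0,"dy":0,"dz":0,"yaw":0},{"hand":-0.4,"dx":0,"dy":0,"dz":0,"yaw":0}]'; python3 -m pendant '[{"hand":-0.4,"dx":-0.1,"dy":0,"dz":0,"yaw":0},{"hand":-0.4,"dx":-0.2,"dy":0,"dz":0,"yaw":0},{"hand":-0.4,"dx":-0.2,"dy":0,"dz":0,"yaw":0},{"hand":-0.4,"dx":-0.2,"dy":0,"dz":0.1,"yaw":0},{"hand":-0.4,"dx":-0.2,"dy":0,"dz":0.1,"yaw":0},{"hand":-0.4,"dx":0,"dy":0,"dz":0.1,"yaw":0},{"hand":-0.4,"dx":0,"dy":0,"dz":0,"yaw":0}]'; python3 look.py 31 wrist side:150,140,210,160
```

```text
time: 33.55
tool_pos: [0.4142, -0.0472, 0.0604]
ee_rot: [-1.446, 1.571, 0.041]
force: [-0.4, 0.3, -0.5]
gripper_width: 0.674
time: 34.25
tool_pos: [0.4198, 0.0142, 0.2416]
ee_rot: [-0.959, 1.567, 0.531]
force: [-0.8, -0.3, -0.8]
gripper_width: 0.698
[0.4198 0.0142 0.2416] [-0.9967  0.0815 -0.003 ]
side scale 3.6875
```

View pics/wrist31.png

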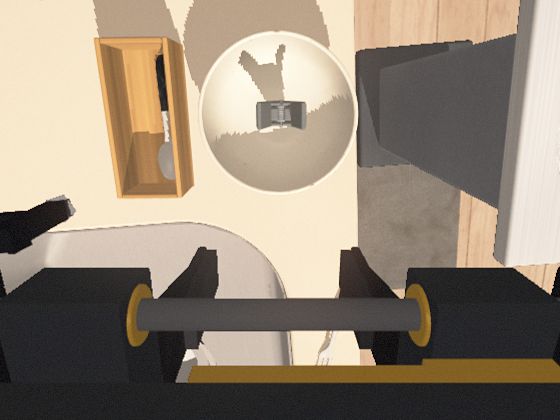

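View pics/side31c.png

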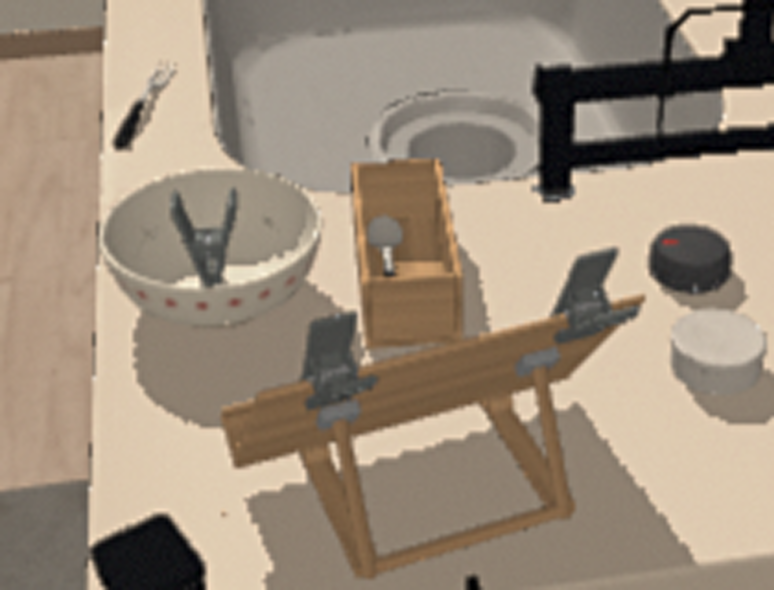

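```bash
python3 -m pendant '[{"hand":-0.4,"dx":0,"dy":0,"dz":0,"yaw":0},{"hand":-0.4,"dx":0,"dy":0,"dz":0,"yaw":0},{"hand":-0.4,"dx":0,"dy":0,"dz":0,"yaw":0},{"hand":-0.4,"dx":0,"dy":0,"dz":0,"yaw":0},{"hand":-0.4,"dx":0,"dy":0,"dz":0,"yaw":0},{"hand":-0.4,"dx":0,"dy":0,"dz":0,"yaw":0},{"hand":-0.4,"dx":0,"dy":0,"dz":0,"yaw":0},{"hand":-0.4,"dx":0,"dy":0,"dz":0,"yaw":0}]'; python3 look.py 32 side:150,140,210,160
python3 - <<'E'
import cv2,numpy as np
a=cv2.imread("pics/side0.png").astype(int);b=cv2.imread("pics/side32.png").astype(int)
for n,(x,y,w,h) in dict(bowl=(175,185,65,45),timer=(322,198,30,26),spice=(328,222,35,30),match=(170,275,40,38)).items(): print(n,np.abs(a-b)[y:y+h,x:x+w].mean().round(1))
E
```

```text
time: 35.15
tool_pos: [0.4192, 0.0126, 0.2404]
ee_rot: [-0.692, 1.571, 0.795]
force: [0.4, 0.8, 0.2]
gripper_width: 0.697
[0.4192 0.0126 0.2404] [-0.9965  0.0837 -0.    ]
side scale 3.6875
bowl 8.7
timer 3.4
spice 4.1
match 3.3
```

View pics/side32c.png

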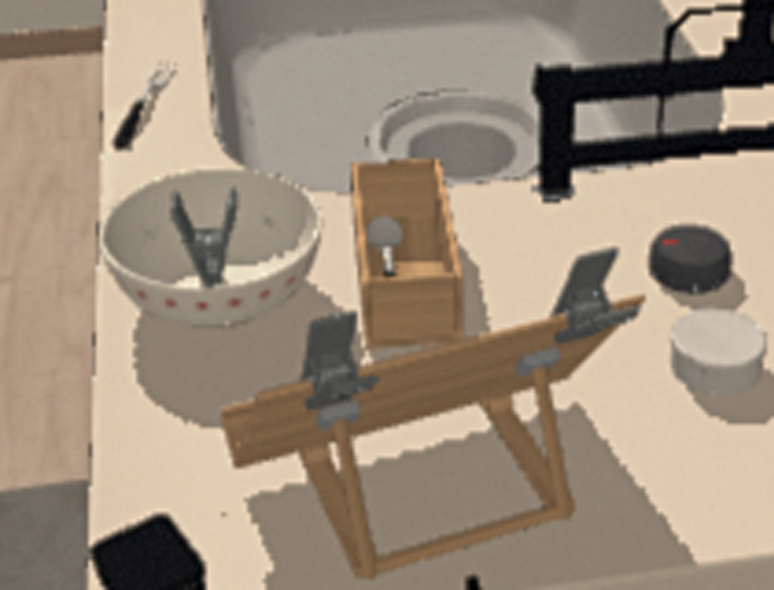

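All of it is stable: both clips are on the edge, the tired one is in the bowl, and nothing else has moved.

```bash
python3 -c "
from plant import bot
print(bot.sign_off())"
```

```text
the job is handed in; nothing more can be done
None
```

The two firm clips are on the recipe stand and the tired one is in the bowl. I handed the job in at about 35 s.

- **Finding the tired clip:** I squeezed each clip at 8 N. The first stayed about 35 mm open and the second about 37 mm, so both are firm. The third closed to its stop at about 25 mm, so it is the tired one.
- **Firm clips:** The tool could not be tilted, so I lowered each clip upright over the edge and let its spring line it up with the board. I then gripped it by its sides and pushed it down the slope. They sit about 70 mm either side of the middle. The last wrist views put their pins about 8 mm and 6–7 mm above the edge, roughly 26 mm deep and in line with the board.
- **Tired clip:** I released it low in the bowl. It stands upright on its jaw tips and did not move for about a second before I handed in.
- **Everything else:** Comparing side pictures from before and after, the timer and both tins show only noise-level differences. The bowl area differs more because the clip is now in it, but by eye the bowl is where it was.
- **Forces and checks:** The highest wrist force I read was about 17 N. No check failed. The depth estimates from the wrist views varied by 1–3 mm depending on which clip feature I measured.

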